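# Load the carver's blank feeder and feed the first blank

### The job

Pull the feeder's slide fully back and load every round wooden blank on the bench into its upright tube, flat on top of one another. Then push the slide all the way in once, so that the bottom blank goes out through the dust flap into the outlet nest, and pull it fully back again so that the stack drops and the flap is shut. Leave the fed blank in the nest, and do not disturb the carving tools and other things on the bench.

Things in the scene. Friction and masses are not known exactly. Their poses are not given: they have to be found in the camera images.
- feeder: Feeder fixed on the bench: grey base plate 435 x 110 x 10 mm with an upright clear tube, a flap and a nest. Origin on the bench below the tube's axis; x = feed direction (from the handle through the flap into the nest), z up. The plate runs from x -265 to +170 mm; blanks stand on it, 10 mm above the bench. Under the tube is room for one blank, held between cheeks 62 mm apart.
- tube_mouth (a point): Point on the tube's axis at the top of its flared mouth, 200 mm above the bench. The tube is eight-sided, 61 mm across inside, 69 mm outside; its wall runs from 58 to 190 mm above the bench, then flares out to about 92 mm across at 200 mm. Five blanks stacked in it stand 30 mm out of the mouth.
- slide (a joint): Steel feed slide, a bar 20 mm wide, 11 to 51 mm above the bench, along the feeder's x. 0 m = fully back (nose 40 mm behind the tube's axis, so a blank drops in front of it); 0.134 m = fully in, at its stop: it has carried the bottom blank out through the flap. Unless back, it may block the tube's bottom. It stays where left, starts part-way in, takes 3 to 8 N to move.
- slide_handle (a point): Point on the axis of the slide's handle, an upright black round post 22 mm in diameter, which rises from 51 to 113 mm above the bench; this point is 86 mm above the bench. It lies on the feeder's x axis at x = -234 mm + the slide's value.
- flap (a joint): Sprung dust flap of the outlet, 38 mm beyond the tube's axis, hinged along its top edge, slotted for the bar. 0 rad = shut, about 1.4 while a blank holds it open; it shuts by itself once the blank is wholly past, 90 mm beyond the axis. Behind it lies the nest, a channel 63 mm wide between rails 34 mm high with an end stop at x = +160 mm: room for one blank, which ends centred at x = 122 to 132 mm.
- blank1_center (a point): Turned light-wood blank, a plain short cylinder 56 mm in diameter and 44 mm high, about 80 g, standing upright on the bench at the start; all blanks are alike, and 3 to 5 of them are present. This point is its centre; z is its axis.
- blank2_center (a point): Turned light-wood blank, a plain short cylinder 56 mm in diameter and 44 mm high, about 80 g, standing upright on the bench at the start; all blanks are alike, and 3 to 5 of them are present. This point is its centre; z is its axis.
- blank3_center (a point): Turned light-wood blank, a plain short cylinder 56 mm in diameter and 44 mm high, about 80 g, standing upright on the bench at the start; all blanks are alike, and 3 to 5 of them are present. This point is its centre; z is its axis.
- blank4_center (a point): Turned light-wood blank, a plain short cylinder 56 mm in diameter and 44 mm high, about 80 g, standing upright on the bench at the start; all blanks are alike, and 3 to 5 of them are present. This point is its centre; z is its axis.
- blank5_center (a point): Turned light-wood blank, a plain short cylinder 56 mm in diameter and 44 mm high, about 80 g, standing upright on the bench at the start; all blanks are alike, and 3 to 5 of them are present. This point is its centre; z is its axis.
- mallet: Carver's wooden mallet lying on the bench, head 120 by 72 mm, handle 150 mm. Bystander. Origin at the centre of its underside.
- gouge: Wood gouge or chisel lying on the bench, 240 mm long, 28 mm thick handle. Bystander. Origin under the joint of handle and blade.
- chisel: Wood gouge or chisel lying on the bench, 240 mm long, 28 mm thick handle. Bystander. Origin under the joint of handle and blade.
- pencil: Flat carpenter's pencil, 175 mm long. Bystander. Origin at the centre of its underside.
- oil_jar: Closed jar, 68 mm in diameter, 85 mm high. Bystander. Origin at the centre of its underside.
- sanding_block: Cork sanding block, 75 x 50 x 30 mm, lying among the blanks. Bystander. Origin at the centre of its underside.
Things that resemble listed ones, but are neither listed nor needed, are in the scene too. What is shaped like the part that bears blank2_center but blue is not meant. Leave any orange look-alike of the part that bears blank5_center alone.

How it is judged:
By the outcome, as a careful person would: the job done as asked, in the order asked, and still so for the second after the job is handed in, with the robot touching nothing.
Of blank1, blank2, blank3, blank4, blank5 only 3 to 5 are there at a start; the rules pass over those that are not, and their reading is None.
At some moment in a run one of blank1, blank2, blank3, blank4, blank5 may be knocked a few centimetres aside while the robot is not near it.
It also fails if it takes over 210 s, if anything falls off the work surface, if the arm or the gripper's body presses on something with over 40 N, if the wrist force passes 120 N, or if a joint passes its speed limit or range.

### The arm

A 6-joint arm with a two-finger parallel gripper is mounted at the origin on the work surface. World frame = base frame: x ahead of the robot, y to its left, z up, the work surface at z = 0. Lengths are in m, angles in rad, forces in N, time in s.
With the tool pointing down it reaches from about 0.375 to 0.9 m from the base axis. Payload 3.1 kg.
Tool frame: the origin (TCP) lies midway between the tips of the shut fingers; the grasp point (between the pads) lies 19 mm behind it; z points along the fingers, y is the line along which they close (so a half turn about z gives the same grasp; the last joint's range is limited). The gripper opens to 85 mm and grips with 20 to 120 N. Pads are 22 mm wide; open, the fingers measure 114 mm over their backs; the gripper's body (76 mm by 85 mm) begins 54 mm behind the grasp point. The pads swing forward as they close: fully open they stand 13 mm farther back than shut.
Start: joints at [-1.349, 0.527, 1.433, -0, 1.181, -0.178], TCP at [0.243, -0.576, 0.203] pointing down, gripper open.
Joint ranges: [-3.08, 3.08], [-0.75, 2.2], [0.22, 2.44], [-1.43, 4.57], [0, 2.65], [-2.85, 2.85]. Speed limits (rad/s): [2.79, 2.79, 3.14, 3.14, 3.14, 3.14].

### API

Orientations are given as a unit quaternion [x, y, z, w].
In Python, from station import manip gives the robot as it stands. The module is installed in compiled form; this text tells all that it offers.
- The arm moves only by the tool apply_moves, never from a script. Its arguments are lists of equal length, an entry for each row: "claw": the gripper's target within -1 to 1 (fully open at 1, half-way at 0, shut at -1); "travel": the shift along the tool's x, y, z scaled (see below), a list of three; "turn": the turn, a rotation vector about the tool's x, y, z scaled (see below), a list of three. In form: {"claw": [claw, ...], "travel": [[dx, dy, dz], ...], "turn": [[rx, ry, rz], ...]}. A call has 1 to 5 rows; each row is the pose to reach, as a shift and turn from the pose commanded when the call began, along the tool's axes at that moment, turning the shorter way round; what a row does not reach only later rows make up. The controller multiplies each number of a shift by 800 mm and each number of a turn by 180 degrees. A row lasts 1/12 s, in which the tool goes at most 41.7 mm and 7.16 degrees, less where a joint would pass 70% of its speed; a pose out of reach is approached as far as the arm can. A call with a number of a shift or a turn outside -1 to 1 is refused whole. A call with a gripper value outside its range is refused whole. The fingers move at their own pace and stop on an object; "newtons" is the grip in N (left out, the last holds). Time passes only in rows, so rows that repeat a pose let the fingers close. It gives the time, the measured TCP pose, the force, the opening and the grip force at its end, in the units of the state.
- manip.sense(): the state, without advancing time (a new reading comes with each control period).
- manip.snapshot(name): name is "scene" or "top"; returns a dict with "pixels" (400x640x3 uint8, red, green, blue), "depth" (400x640 float32, m along the optical axis (not along the pixel's ray), 0 where there is no reading), "intrinsics" (3x3 intrinsics, pixels), "k1" (the pictures are not rectified: a ray, as slopes to the right and down, at radius r is drawn at 1 + k1 r^2 times it, then the intrinsics apply), "R" (3x3) and "t" (3): a world point X has camera coordinates R X + t. Camera axes: x right, y down, z forward; pixel columns grow to the right and rows downward; lengths in m; the calibration is good to about 2 mm. A picture is of the moment at which its call begins.
- manip.sign_off(): hands the job in; it is judged then, once.
The state is a dict: "t": time; "q": joint angles; "qd": joint speeds; "tau": joint torques, N m; "tcp_pos": TCP position; "tool_rot": TCP orientation; "force": force on the tool from outside, world axes, zero at the start; "ft_torque": the same for the moment, N m; "finger_gap": opening from 0.0 (shut) to 1.0 (fully open); "gripper_force": force on a finger pad.
Only numpy, scipy, OpenCV 4.12 (cv2) and the standard library are available. Lean on these libraries where they do the work, as an engineer would, in place of code of your own. Each camera call takes 0.05 s, during which the arm holds its last target. There are 200 camera calls.

## Working session

There is one attempt and no reset: what is moved stays moved. The work goes in short steps, Python scripts to look and compute and a tool call to move; the robot and the scene stay as the last step left them, time stands still between calls to the robot, and variables do not carry over. Pictures are saved under pics/ and viewed, at most 14 in all, crops included, and the job is handed in when it is done.

Besides the shell and the picture viewer there is one more tool, called after "Request:" in YAML: its name, and indented under it one key for each argument. apply_moves: Moves the arm, as the interface text tells. Shifts and turns lie within -1 to 1; 1 stands for 800 mm of shift or 180 degrees of turn. Its arguments: {"type":"object","properties":{"claw":{"type":"array","items":{"type":"number"}},"travel":{"type":"array","items":{"type":"array","items":{"type":"number"}}},"turn":{"type":"array","items":{"type":"array","items":{"type":"number"}}},"newtons":{"type":"number"}},"required":["claw","travel","turn"]}

```bash
mkdir -p pics
cat > h.py <<'E'
import numpy as np, cv2
from station import manip
def snap(name):
    s=manip.snapshot(name); np.savez('last_%s.npz'%name,**s); return s
def save(s,fn,crop=None,scale=1):
    im=s['pixels'][:,:,::-1]
    if crop: x0,y0,x1,y1=crop; im=im[y0:y1,x0:x1]
    if scale!=1: im=cv2.resize(im,None,fx=scale,fy=scale,interpolation=cv2.INTER_CUBIC)
    cv2.imwrite('pics/'+fn,im)
def ray(s,u,v):
    K=np.array(s['intrinsics']);k1=float(s['k1'])
    d=np.array([(u-K[0,2])/K[0,0],(v-K[1,2])/K[1,1]]);p=d.copy()
    for _ in range(20): p=d/(1+k1*(p@p))
    return np.array([p[0],p[1],1.])
def at_z(s,u,v,z):
    R=np.array(s['R']);t=np.array(s['t']);c=-R.T@t;d=R.T@ray(s,u,v)
    return c+d*(z-c[2])/d[2]
def at_d(s,u,v):
    R=np.array(s['R']);t=np.array(s['t']);return R.T@(ray(s,u,v)*float(s['depth'][int(v),int(u)])-t)
def proj(s,X):
    R=np.array(s['R']);t=np.array(s['t']);K=np.array(s['intrinsics'])
    p=R@np.array(X)+t;a=p[:2]/p[2];a=a*(1+float(s['k1'])*(a@a));return K[:2,:2]@a+K[:2,2]
E
python3 - <<'E'
from h import *
for n in('scene','top'):
    s=snap(n);save(s,n+'0.png');print(n,s['R'],s['t'],s['intrinsics'],s['k1'])
print(manip.sense())
E
```

```text
scene [[-0.30710929  0.95159115  0.01257632]
 [ 0.80853915  0.26786621 -0.52393906]
 [-0.50194454 -0.1507381  -0.8516629 ]] [ 0.16325816 -0.37702456  1.79441488] [[486.57936519   0.         321.23419311]
 [  0.         486.57936519 187.69984036]
 [  0.           0.           1.        ]] -0.13284631185621584
top [[ 8.99792213e-03 -9.99959442e-01 -3.89353261e-04]
 [-9.75019166e-01 -8.68708159e-03 -2.21950807e-01]
 [ 2.21938423e-01  2.37672297e-03 -9.75057787e-01]] [-0.01399012  0.55216929  1.27066839] [[443.79948672   0.         323.68726392]
 [  0.         443.79948672 204.97049644]
 [  0.           0.           1.        ]] -0.06023822134938538
{'t': 0.1, 'q': array([-1.34948204e+00,  5.28411378e-01,  1.43378611e+00, -5.25267141e-06,
        1.18141080e+00, -1.78500446e-01]), 'qd': array([-3.92632498e-06, -1.99759368e-03, -3.26416871e-03, -8.55290590e-04,
       -4.91856613e-04,  1.39010099e-03]), 'tau': array([ 1.32937898e-04, -4.43302882e+01, -1.78586197e+01, -1.26551690e-04,
        3.88821383e-03, -2.04069516e-05]), 'tcp_pos': array([ 0.24314691, -0.57499388,  0.20240428]), 'tool_rot': array([ 9.80084281e-01,  1.98579422e-01, -2.40007944e-05, -1.00753459e-03]), 'force': array([-0.08919929,  0.13373911, -0.56225358]), 'ft_torque': array([-0.01020122,  0.00660601, -0.00200344]), 'gripper_force': 0.0, 'finger_gap': 1.0015661297718865}
```

View pics/top0.png

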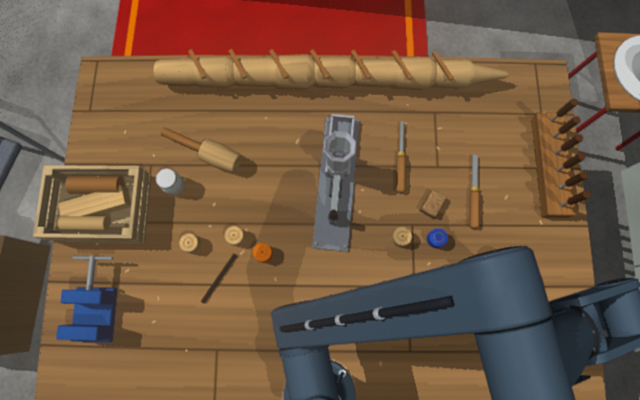

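View pics/scene0.png

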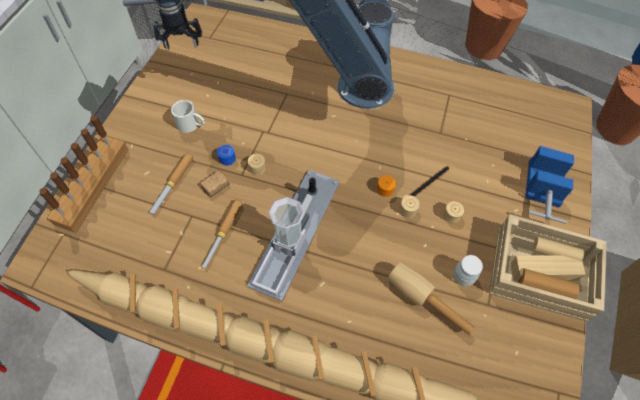

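Top view: blanks at about (188,242), (235,235) and (403,237). The orange (262,252) and blue (437,238) look-alikes stay. The tube is at (341,148) and the handle at (333,214).

Run:
```python
from h import *
s=dict(np.load('last_top.npz'));save(s,'c1.png',(170,105,450,265),2.8)
s=dict(np.load('last_scene.npz'));save(s,'c2.png',(200,130,480,310),2.8)
```

```text
(no output)
```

View pics/c1.png

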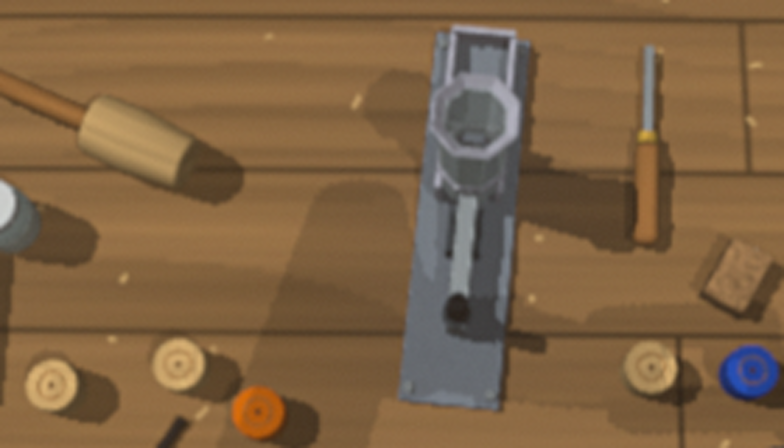

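View pics/c2.png

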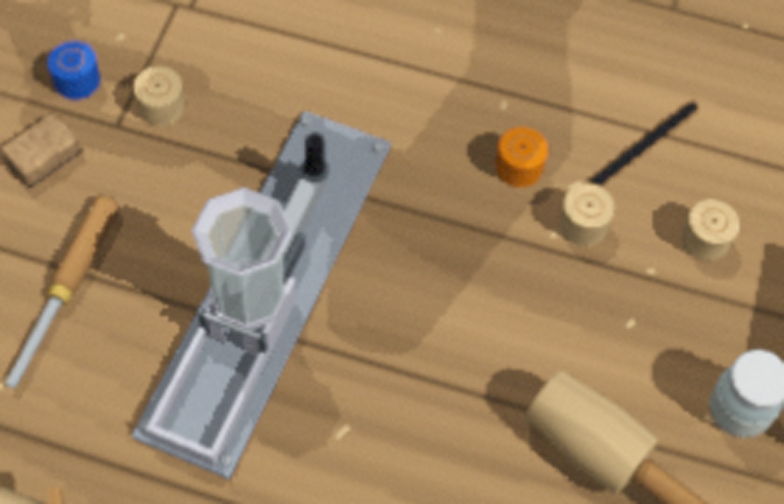

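Run:
```python
from h import *
P={'top':dict(mouth=(474,115,.2),cBL=(400,400,.01),cBR=(500,409,.01),cTL=(436,38,.01),cTR=(531,42,.01),b1=(52,384,.044),b2=(178,364,.044),b3=(651,366,.044),handle=(457,300,.113),orange=(258,411,.044),blue=(751,370,.044)),
'scene':dict(mouth=(242,226,.2),cBL=(389,147,.01),cBR=(305,112,.01),cTL=(231,476,.01),cTR=(133,435,.01),b1=(714,220,.044),b2=(589,204,.044),b3=(158,84,.044),handle=(316,138,.113),orange=(523,146,.044),blue=(74,60,.044))}
o={'top':(170,105),'scene':(200,130)}
W={}
for n in P:
    s=dict(np.load('last_%s.npz'%n))
    W[n]={k:at_z(s,o[n][0]+x/2.8,o[n][1]+y/2.8,z) for k,(x,y,z) in P[n].items()}
for k in P['top']: print(k,W['top'][k].round(4),W['scene'][k].round(4))
for n in W:
    w=W[n];a=(w['cTL']+w['cTR'])/2;b=(w['cBL']+w['cBR'])/2;d=a-b;L=np.linalg.norm(d);d/=L
    print(n,'L',L,'yaw',np.degrees(np.arctan2(d[1],d[0])),'origin',b+d*.265,'slide',(w['handle']-(b+d*.265))@d+.234)
```

```text
mouth [ 0.6886 -0.0511  0.2   ] [ 0.6875 -0.0491  0.2   ]
cBL [0.4293 0.023  0.01  ] [0.442  0.0306 0.01  ]
cBR [ 0.4204 -0.0862  0.01  ] [ 0.4267 -0.0761  0.01  ]
cTL [ 0.8544 -0.0129  0.01  ] [ 0.8644 -0.0068  0.01  ]
cTR [ 0.8505 -0.1241  0.01  ] [ 0.8554 -0.1163  0.01  ]
b1 [0.4382 0.3961 0.044 ] [0.4411 0.4009 0.044 ]
b2 [0.4614 0.2611 0.044 ] [0.4645 0.2647 0.044 ]
b3 [ 0.4638 -0.2466  0.044 ] [ 0.4646 -0.2412  0.044 ]
handle [ 0.5198 -0.0367  0.113 ] [ 0.5191 -0.0316  0.113 ]
orange [0.4117 0.173  0.044 ] [0.4144 0.1776 0.044 ]
blue [ 0.4602 -0.3544  0.044 ] [ 0.4636 -0.3472  0.044 ]
top L 0.42918141619213906 yaw -4.933191145593786 origin [ 0.68890054 -0.0543947   0.01      ] slide 0.06398202972677583
scene L 0.4272606159100326 yaw -5.216235286468726 origin [ 0.69829158 -0.04683763  0.01      ] slide 0.05421495721981645
```

```bash
cat >> h.py <<'E'
def cur():
    s=manip.sense();q=s['tool_rot'];return np.array(s['tcp_pos']),2*np.degrees(np.arctan2(q[1],q[0]))
def plan(wps,start=None):
    "wps: (x,y,z,theta deg, theta = heading of tool x); prints travel & turn per leg, rows needed"
    p,th=start or cur()
    for w in wps:
        q=np.array(w[:3]);d=q-p;a=np.radians(th)
        v=np.array([d[0]*np.cos(a)+d[1]*np.sin(a),d[0]*np.sin(a)-d[1]*np.cos(a),-d[2]])/.8
        dt=(w[3]-th+180)%360-180
        print(w,'travel',v.round(4).tolist(),'turn z',round(-dt/180,4),'rows',round(max(np.linalg.norm(d)/.0417,abs(dt)/7.16),1))
        p,th=q,w[3]
E
python3 - <<'E'
from h import *
print(cur())
plan([(.335,-.395,.2,44,),(.43,-.215,.2,66),(.52,-.034,.2,85),(.52,-.034,.067,85)])
E
```

```text
(array([ 0.24314691, -0.57499388,  0.20240428]), np.float64(22.907811389510428))
(0.335, -0.395, 0.2, 44) travel [0.1933, -0.1626, 0.003] turn z -0.1172 rows 4.8
(0.43, -0.215, 0.2, 66) travel [0.2417, -0.0794, -0.0] turn z -0.1222 rows 4.9
(0.52, -0.034, 0.2, 85) travel [0.2524, 0.0107, -0.0] turn z -0.1056 rows 4.8
(0.52, -0.034, 0.067, 85) travel [0.0, 0.0, 0.1662] turn z 0.0 rows 3.2
```

Request:
apply_moves:
  claw: [1,1,1,1,1]
  travel:
    - [0.193,-0.163,0.003]
    - [0.193,-0.163,0.003]
    - [0.193,-0.163,0.003]
    - [0.193,-0.163,0.003]
    - [0.193,-0.163,0.003]
  turn:
    - [0,0,-0.117]
    - [0,0,-0.117]
    - [0,0,-0.117]
    - [0,0,-0.117]
    - [0,0,-0.117]

```text
t: 0.52
tcp_pos: [0.3351, -0.3923, 0.2004]
tool_rot: [0.927, 0.374, 0.0, -0.001]
force: [0.5, 0.2, 0.6]
finger_gap: 1.002
gripper_force: 0.0
```

Request:
apply_moves:
  claw: [1,1,1,1,1]
  travel:
    - [0.242,-0.079,0]
    - [0.242,-0.079,0]
    - [0.242,-0.079,0]
    - [0.242,-0.079,0]
    - [0.242,-0.079,0]
  turn:
    - [0,0,-0.122]
    - [0,0,-0.122]
    - [0,0,-0.122]
    - [0,0,-0.122]
    - [0,0,-0.122]

```text
t: 0.93
tcp_pos: [0.4305, -0.213, 0.2007]
tool_rot: [0.839, 0.544, 0.0, -0.001]
force: [-0.1, 0.5, -0.2]
finger_gap: 0.994
gripper_force: 0.0
```

Request:
apply_moves:
  claw: [1,1,1,1,1]
  travel:
    - [0.252,0.011,0]
    - [0.252,0.011,0]
    - [0.252,0.011,0]
    - [0.252,0.011,0]
    - [0.252,0.011,0]
  turn:
    - [0,0,-0.106]
    - [0,0,-0.106]
    - [0,0,-0.106]
    - [0,0,-0.106]
    - [0,0,-0.106]

```text
t: 1.35
tcp_pos: [0.521, -0.0323, 0.2007]
tool_rot: [0.737, 0.676, 0.0, -0.0]
force: [1.1, -0.1, 0.0]
finger_gap: 1.003
gripper_force: 0.0
```

Run:
```python
from h import *
s=snap('scene');a=s['pixels'][60:320,140:500,::-1]
cv2.imwrite('pics/s1.png',cv2.resize(a,None,fx=2,fy=2))
p,th=cur();print(p,th)
print('handle top proj',proj(s,(.52,-.034,.113)),'tcp',proj(s,p))
```

```text
[ 0.52348683 -0.02744473  0.20092916] 85.2484595122704
handle top proj [312.00074739 179.30126029] tcp [313.71393075 164.03591727]
```

View pics/s1.png

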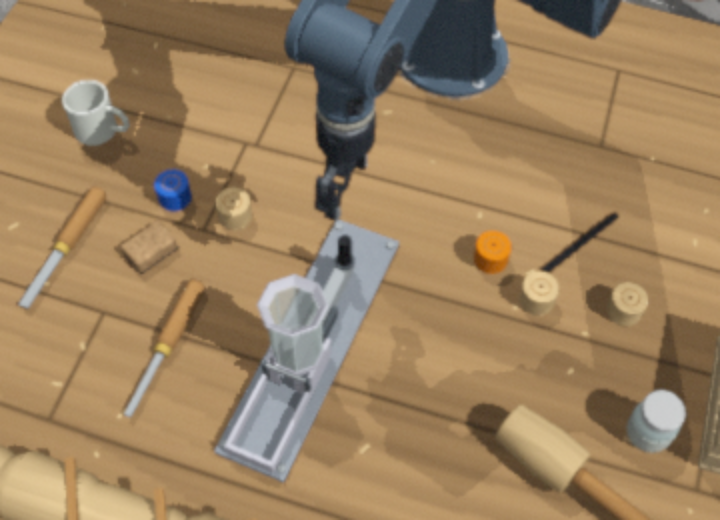

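The picture shows the gripper above and behind the handle, whose top at (312,180) matches my estimate. It also confirms exactly three blanks.

Run:
```python
from h import *
plan([(.52,-.034,.066,85)])
```

```text
(0.52, -0.034, 0.066, 85) travel [-0.0085, -0.0037, 0.1687] turn z 0.0014 rows 3.2
```

Request:
apply_moves:
  claw: [1,1,1,1,1]
  travel:
    - [-0.0085,-0.0037,0.04]
    - [-0.0085,-0.0037,0.09]
    - [-0.0085,-0.0037,0.14]
    - [-0.0085,-0.0037,0.169]
    - [-0.0085,-0.0037,0.169]
  turn:
    - [0,0,0]
    - [0,0,0]
    - [0,0,0]
    - [0,0,0]
    - [0,0,0]

```text
t: 1.82
tcp_pos: [0.5127, -0.0406, 0.061]
tool_rot: [0.737, 0.676, -0.003, -0.005]
force: [0.4, -0.3, 0.6]
finger_gap: 0.998
gripper_force: 0.0
```

Request:
apply_moves:
  claw: [-1,-1,-1,-1,-1]
  travel:
    - [0,0,0]
    - [0,0,0]
    - [0,0,0]
    - [0,0,0]
    - [0,0,0]
  turn:
    - [0,0,0]
    - [0,0,0]
    - [0,0,0]
    - [0,0,0]
    - [0,0,0]
  newtons: 30

```text
t: 2.23
tcp_pos: [0.518, -0.042, 0.0673]
tool_rot: [0.737, 0.676, 0.001, 0.001]
force: [-0.2, 0.7, -0.4]
finger_gap: 0.302
gripper_force: 0.0
```

Run:
```python
from h import *
s=manip.sense();print(s['force'],s['finger_gap'],s['gripper_force'],cur())
e=np.array([np.cos(np.radians(-5)),np.sin(np.radians(-5))])
p=cur()[0]
plan([tuple(p[:2]-.06*e)+(.066,85)])
```

```text
[-0.20336472  0.70542094 -0.40962623] 0.30160783451673606 0.0 (array([ 0.51803259, -0.0419549 ,  0.0672948 ]), np.float64(85.00898378572495))
(np.float64(0.45826090712013134), np.float64(-0.0367255574012788), 0.066, 85) travel [0.0, -0.075, 0.0016] turn z 0.0 rows 1.4
```

Request:
apply_moves:
  claw: [-0.2,-0.2,-1,-1,-1]
  travel:
    - [0.01,0,0]
    - [0.01,0,0]
    - [0.01,0,0]
    - [0.01,0,0]
    - [0.01,0,0]
  turn:
    - [0,0,0]
    - [0,0,0]
    - [0,0,0]
    - [0,0,0]
    - [0,0,0]

```text
t: 2.65
tcp_pos: [0.518, -0.0331, 0.0662]
tool_rot: [0.737, 0.676, 0.001, 0.0]
force: [-0.6, 2.6, 5.2]
finger_gap: 0.247
gripper_force: 29.3
```

Request:
apply_moves:
  claw: [-1,-1,-1,-1,-1]
  travel:
    - [0,0,0]
    - [0,0,0]
    - [0,0,0]
    - [0,0,0]
    - [0,0,0]
  turn:
    - [0,0,0]
    - [0,0,0]
    - [0,0,0]
    - [0,0,0]
    - [0,0,0]

```text
t: 3.07
tcp_pos: [0.518, -0.0332, 0.0662]
tool_rot: [0.737, 0.676, 0.001, 0.0]
force: [-0.6, 2.9, 5.9]
finger_gap: 0.242
gripper_force: 29.4
```

Request:
apply_moves:
  claw: [-1,-1,-1,-1,-1]
  travel:
    - [0,-0.015,0]
    - [0,-0.03,0]
    - [0,-0.045,0]
    - [0,-0.06,0]
    - [0,-0.07,0]
  turn:
    - [0,0,0]
    - [0,0,0]
    - [0,0,0]
    - [0,0,0]
    - [0,0,0]

```text
t: 3.48
tcp_pos: [0.4627, -0.0282, 0.0662]
tool_rot: [0.738, 0.675, 0.001, 0.001]
force: [3.6, 5.9, 2.8]
finger_gap: 0.243
gripper_force: 31.0
```

Request:
apply_moves:
  claw: [-1,-1,-1,-1,-1]
  travel:
    - [0,-0.004,0]
    - [0,-0.008,0]
    - [0,-0.01,0]
    - [0,-0.01,0]
    - [0,-0.01,0]
  turn:
    - [0,0,0]
    - [0,0,0]
    - [0,0,0]
    - [0,0,0]
    - [0,0,0]

```text
t: 3.9
tcp_pos: [0.4559, -0.0276, 0.0662]
tool_rot: [0.738, 0.675, 0.002, 0.001]
force: [3.3, 6.3, 3.8]
finger_gap: 0.241
gripper_force: 31.1
```

Request:
apply_moves:
  claw: [-1,-1,-1,-1,-1]
  travel:
    - [0,-0.003,0]
    - [0,-0.006,0]
    - [0,-0.008,0]
    - [0,-0.008,0]
    - [0,-0.008,0]
  turn:
    - [0,0,0]
    - [0,0,0]
    - [0,0,0]
    - [0,0,0]
    - [0,0,0]

```text
t: 4.32
tcp_pos: [0.4562, -0.0278, 0.0663]
tool_rot: [0.738, 0.674, 0.006, 0.006]
force: [15.4, 11.6, -6.4]
finger_gap: 0.245
gripper_force: 30.6
```

Request:
apply_moves:
  claw: [-1,1,1,1,1]
  travel:
    - [0,0.006,0]
    - [0,0.006,0]
    - [0,0.006,0]
    - [0,0.006,0]
    - [0,0.006,0]
  turn:
    - [0,0,0]
    - [0,0,0]
    - [0,0,0]
    - [0,0,0]
    - [0,0,0]

```text
t: 4.73
tcp_pos: [0.4514, -0.028, 0.0655]
tool_rot: [0.737, 0.676, -0.0, -0.001]
force: [-0.8, -0.4, 0.1]
finger_gap: 0.804
gripper_force: 0.0
```

Request:
apply_moves:
  claw: [1,1,1,1,1]
  travel:
    - [0,0,-0.04]
    - [0,0,-0.09]
    - [0,0,-0.14]
    - [0,0,-0.14]
    - [0,0,-0.14]
  turn:
    - [0,0,0]
    - [0,0,0]
    - [0,0,0]
    - [0,0,0]
    - [0,0,0]

```text
t: 5.15
tcp_pos: [0.4535, -0.0286, 0.1798]
tool_rot: [0.737, 0.676, 0.001, 0.002]
force: [-0.8, -0.7, -1.0]
finger_gap: 0.999
gripper_force: 0.0
```

Run:
```python
from h import *
s=snap('scene');cv2.imwrite('pics/s2.png',cv2.resize(s['pixels'][110:290,200:480,::-1],None,fx=2.8,fy=2.8))
s=snap('top');save(s,'t2.png')
print(manip.sense()['finger_gap'])
plan([(.464,-.244,.15,85)])
```

```text
0.9984608774855254
(0.464, -0.244, 0.15, 85) travel [-0.2678, 0.0396, 0.034] turn z -0.0001 rows 5.2
```

View pics/s2.png

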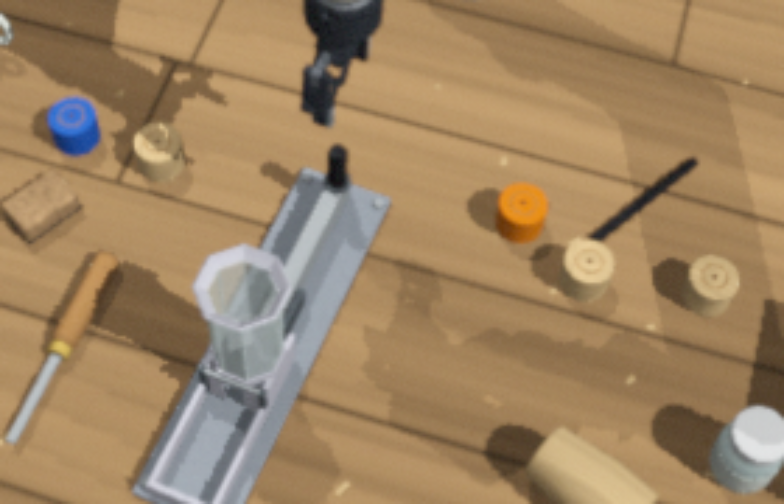

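The slide is back (handle at (337,160) in the crop) and the blanks haven't moved. Next is the right-hand blank.

Request:
apply_moves:
  claw: [1,1,1,1,1]
  travel:
    - [-0.268,0.04,0]
    - [-0.268,0.04,0]
    - [-0.268,0.04,0]
    - [-0.268,0.04,0.034]
    - [-0.268,0.04,0.034]
  turn:
    - [0,0,0]
    - [0,0,0]
    - [0,0,0]
    - [0,0,0]
    - [0,0,0]

```text
t: 5.67
tcp_pos: [0.4637, -0.2337, 0.1521]
tool_rot: [0.737, 0.676, -0.0, -0.001]
force: [0.9, 0.1, 0.7]
finger_gap: 1.003
gripper_force: 0.0
```

Request:
apply_moves:
  claw: [1,1,1,1,1]
  travel:
    - [0,0,0]
    - [0,0,0]
    - [0,0,0]
    - [0,0,0]
    - [0,0,0]
  turn:
    - [0,0,0]
    - [0,0,0]
    - [0,0,0]
    - [0,0,0]
    - [0,0,0]

```text
t: 6.08
tcp_pos: [0.4643, -0.2306, 0.1538]
tool_rot: [0.737, 0.676, -0.0, -0.001]
force: [-0.1, -1.2, -0.5]
finger_gap: 1.001
gripper_force: 0.0
```

Run:
```python
from h import *
print(cur())
plan([(.464,-.244,.018,85)])
s=snap('scene');cv2.imwrite('pics/s3.png',cv2.resize(s['pixels'][100:240,170:370,::-1],None,fx=4,fy=4))
print(proj(s,(.464,-.244,.044)))
```

```text
(array([ 0.46429153, -0.23060001,  0.15377422]), np.float64(85.11243161511199))
(0.464, -0.244, 0.018, 85) travel [-0.0167, 0.0011, 0.1697] turn z 0.0006 rows 3.3
[255.68323176 159.63769197]
```

View pics/s3.png

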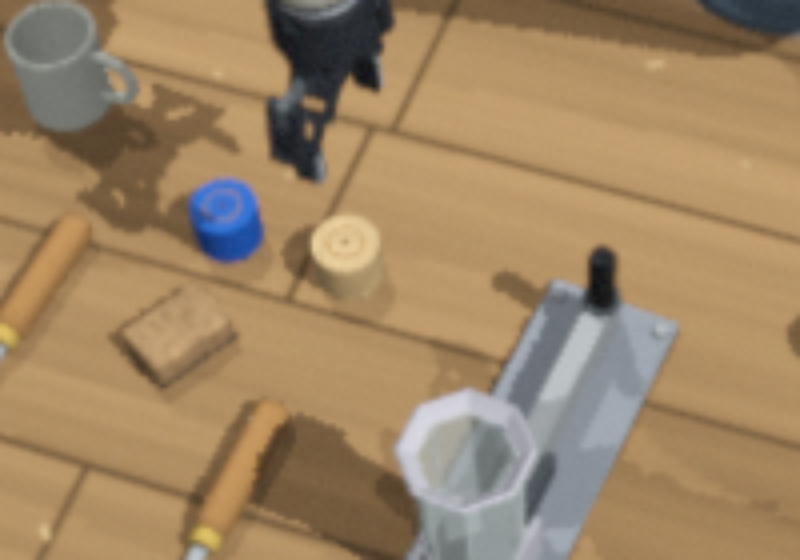

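The blank's top is at (256,160), as predicted. Descending.

Request:
apply_moves:
  claw: [1,1,1,1,1]
  travel:
    - [-0.0167,0.001,0.04]
    - [-0.0167,0.001,0.08]
    - [-0.0167,0.001,0.12]
    - [-0.0167,0.001,0.15]
    - [-0.0167,0.001,0.17]
  turn:
    - [0,0,0]
    - [0,0,0]
    - [0,0,0]
    - [0,0,0]
    - [0,0,0]

```text
t: 6.55
tcp_pos: [0.4637, -0.244, 0.0162]
tool_rot: [0.737, 0.676, -0.0, -0.001]
force: [-0.9, 0.3, 0.3]
finger_gap: 1.0
gripper_force: 0.0
```

Request:
apply_moves:
  claw: [0.8,-1,-1,-1,-1]
  travel:
    - [0,0,0]
    - [0,0,0]
    - [0,0,0]
    - [0,0,0]
    - [0,0,0]
  turn:
    - [0,0,0]
    - [0,0,0]
    - [0,0,0]
    - [0,0,0]
    - [0,0,0]

```text
t: 6.97
tcp_pos: [0.4654, -0.2463, 0.0195]
tool_rot: [0.737, 0.676, 0.0, 0.002]
force: [0.1, -0.9, -0.3]
finger_gap: 0.338
gripper_force: 0.0
```

Run:
```python
from h import *
s=manip.sense();print(cur(),s['finger_gap'],s['gripper_force'])
plan([(.464,-.244,.26,85),(.56,-.09,.26,85),(.688,-.050,.26,85),(.688,-.050,.20,85)],start=(np.array([.464,-.244,.018]),85))
```

```text
(array([ 0.4653862 , -0.24634467,  0.01952015]), np.float64(85.03172606627936)) 0.337563440589303 0.0
(0.464, -0.244, 0.26, 85) travel [0.0, 0.0, -0.3025] turn z 0.0 rows 5.8
(0.56, -0.09, 0.26, 85) travel [0.2022, 0.1028, -0.0] turn z 0.0 rows 4.4
(0.688, -0.05, 0.26, 85) travel [0.0638, 0.155, -0.0] turn z 0.0 rows 3.2
(0.688, -0.05, 0.2, 85) travel [0.0, 0.0, 0.075] turn z 0.0 rows 1.4
```

Run:
```python
from h import *
s=snap('scene');cv2.imwrite('pics/s4.png',cv2.resize(s['pixels'][100:260,170:450,::-1],None,fx=2.8,fy=2.8))
s=snap('top');save(s,'t4.png')
```

```text
(no output)
```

View pics/s4.png

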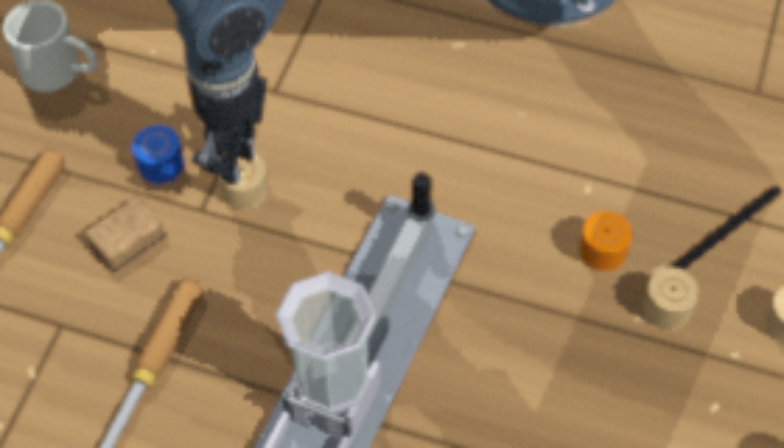

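Run:
```python
from h import *
for n in('scene','top'):
    s=dict(np.load('last_%s.npz'%n));print(n,'tcp px',proj(s,cur()[0]),'b3 px',proj(s,(.464,-.244,.044)),proj(s,(.464,-.244,0)))
a=dict(np.load('last_scene.npz'))['pixels'][130:185,235:290,::-1]
b=dict(np.load('last_top.npz'))['pixels'][210:265,375:430,::-1]
cv2.imwrite('pics/c4.png',np.hstack([cv2.resize(i,(390,390),interpolation=cv2.INTER_CUBIC) for i in(a,b)]))
```

```text
scene tcp px [255.69390049 164.07977017] b3 px [255.68323176 159.63769197] [257.0322136 167.2874378]
top tcp px [400.97711836 236.56031185] b3 px [401.64384542 235.63744781] [399.218994   237.83128475]
```

View pics/c4.png

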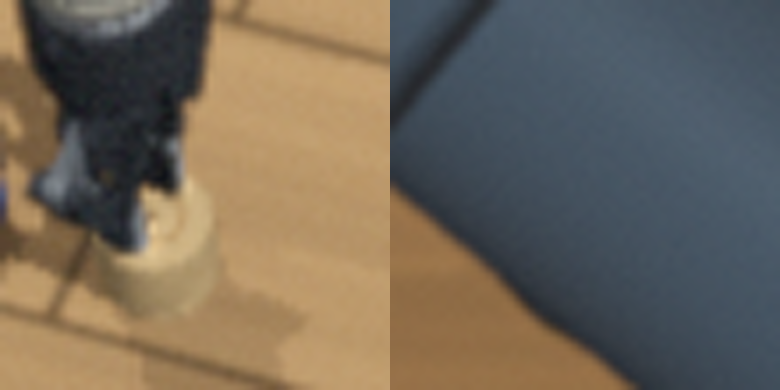

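Run:
```python
from h import *
s=dict(np.load('last_scene.npz'))
for x,y in [(120,240),(130,245),(50,190),(168,180),(160,205),(160,230),(190,210),(160,255),(155,295),(190,240),(80,170)]:
    u,v=235+x/7.09,130+y/7.09
    print((x,y),at_d(s,u,v).round(3),s['pixels'][int(v),int(u)])
n=manip.sense();print(n['t'],n['tcp_pos'],n['finger_gap'],n['gripper_force'],n['force'])
```

```text
(120, 240) [ 0.498 -0.24   0.069] [28 35 38]
(130, 245) [ 0.492 -0.239  0.058] [61 65 67]
(50, 190) [ 0.529 -0.251  0.144] [117 124 129]
(168, 180) [ 0.452 -0.237  0.055] [26 28 29]
(160, 205) [ 0.458 -0.24   0.042] [195 169 124]
(160, 230) [ 0.47  -0.235  0.041] [211 183 136]
(190, 210) [ 0.457 -0.226  0.042] [198 170 123]
(160, 255) [ 0.483 -0.23   0.041] [215 187 140]
(155, 295) [ 0.493 -0.23   0.022] [155 133  95]
(190, 240) [ 0.473 -0.219  0.044] [205 179 133]
(80, 170) [ 0.515 -0.243  0.144] [80 83 89]
7.0667 [ 0.46504933 -0.2462474   0.01912758] 0.15892977013121004 0.0 [-0.92671019 -0.37104459 -0.54561144]
```

Run:
```python
from h import *
s=snap('scene');n=manip.sense();print(n['finger_gap'],n['tcp_pos'],n['gripper_force'])
out=[]
for v in range(135,180):
  for u in range(235,275):
    if s['depth'][v,u]>0 and s['pixels'][v,u].max()<90:
      X=at_d(s,u,v)
      if .04<X[2]<.1 and np.hypot(*(X[:2]-n['tcp_pos'][:2]))<.06: out.append((*X.round(3),u,v))
out.sort(key=lambda r:r[2])
for r in out[:14]:print(*r)
```

```text
0.07448634318064537 [ 0.46485529 -0.24617673  0.01891359] 0.0
0.46 -0.24 0.05 257 158
0.459 -0.24 0.054 257 157
0.484 -0.24 0.054 254 163
0.463 -0.235 0.055 258 158
0.457 -0.241 0.057 257 156
0.459 -0.243 0.058 256 156
0.461 -0.236 0.058 258 157
0.484 -0.24 0.059 254 162
0.488 -0.249 0.061 251 162
0.486 -0.246 0.061 252 162
0.459 -0.236 0.062 258 156
0.487 -0.242 0.063 253 162
0.484 -0.239 0.065 254 161
0.459 -0.242 0.069 256 154
```

Run:
```python
from h import *
s=dict(np.load('last_scene.npz'))
for dz in (0,.013,.03,.043,.055):
  print(dz,[proj(s,(.4643+dx,-.2306-.087*dx,.1538+dz)).round(1) for dx in(.043,.05,.057)],[proj(s,(.5235+dx,-.0275-.087*dx,.2009+dz)).round(1) for dx in(.043,.057)])
```

```text
0 [array([249.5, 150.7]), array([248.4, 152.5]), array([247.3, 154.2])] [array([307.5, 175.9]), array([305.4, 179.8])]
0.013 [array([249. , 148.1]), array([247.9, 149.9]), array([246.8, 151.7])] [array([307.5, 173.3]), array([305.4, 177.3])]
0.03 [array([248.4, 144.7]), array([247.3, 146.5]), array([246.2, 148.2])] [array([307.4, 169.9]), array([305.3, 173.8])]
0.043 [array([247.9, 142. ]), array([246.8, 143.8]), array([245.6, 145.6])] [array([307.3, 167.2]), array([305.2, 171.2])]
0.055 [array([247.4, 139.5]), array([246.3, 141.3]), array([245.2, 143.1])] [array([307.3, 164.7]), array([305.1, 168.7])]
```

The depth image puts the shut fingertips at z≈0.05 while the reported TCP is 0.019. They closed above the blank, so the real tips sit about 28 mm higher than reported. I'll reopen and go down in steps, watching the force.

Request:
apply_moves:
  claw: [1,1,1,1,1]
  travel:
    - [0,0,0]
    - [0,0,0]
    - [0,0,0]
    - [0,0,0]
    - [0,0,0]
  turn:
    - [0,0,0]
    - [0,0,0]
    - [0,0,0]
    - [0,0,0]
    - [0,0,0]

```text
t: 7.53
tcp_pos: [0.4644, -0.2458, 0.018]
tool_rot: [0.737, 0.676, -0.0, -0.0]
force: [0.3, -0.0, 0.7]
finger_gap: 0.774
gripper_force: 0.0
```

Request:
apply_moves:
  claw: [1,1,1,1,1]
  travel:
    - [0,0,0]
    - [0,0,0.006]
    - [0,0,0.012]
    - [0,0,0.018]
    - [0,0,0.018]
  turn:
    - [0,0,0]
    - [0,0,0]
    - [0,0,0]
    - [0,0,0]
    - [0,0,0]

```text
t: 7.95
tcp_pos: [0.4637, -0.2453, 0.0024]
tool_rot: [0.737, 0.676, -0.0, -0.001]
force: [0.8, 0.5, 0.1]
finger_gap: 1.0
gripper_force: 0.0
```

```bash
cat >> h.py <<'E'
def fingers(fn=None):
    s=snap('scene');n=manip.sense();p=n['tcp_pos'];c=proj(s,p);out=[]
    for v in range(max(0,int(c[1])-35),int(c[1])+25):
      for u in range(int(c[0])-30,int(c[0])+30):
        if s['depth'][v,u]>0 and s['pixels'][v,u].max()<90:
          X=at_d(s,u,v)
          if X[2]>.006 and np.hypot(*(X[:2]-p[:2]))<.075: out.append((*X.round(3),u,v))
    out.sort(key=lambda r:r[2])
    print(p,n['finger_gap'],n['gripper_force'],n['force'])
    for r in out[:10]:print(*r)
    return s
E
python3 - <<'E'
from h import *
s=fingers()
E
```

```text
[ 0.4639226  -0.24540868  0.00279989] 0.9993212624314112 0.0 [-0.40845949  0.67532926  0.03874058]
0.424 -0.242 0.045 261 150
0.423 -0.238 0.046 262 150
0.422 -0.235 0.046 263 150
0.422 -0.238 0.049 262 149
0.424 -0.245 0.05 260 149
0.423 -0.241 0.05 261 149
0.421 -0.235 0.05 263 149
0.424 -0.248 0.053 259 148
0.519 -0.25 0.053 247 171
0.516 -0.245 0.053 249 171
```

Request:
apply_moves:
  claw: [1,1,1,1,1]
  travel:
    - [0,0,0.007]
    - [0,0,0.014]
    - [0,0,0.021]
    - [0,0,0.021]
    - [0,0,0.021]
  turn:
    - [0,0,0]
    - [0,0,0]
    - [0,0,0]
    - [0,0,0]
    - [0,0,0]

```text
t: 8.42
tcp_pos: [0.4641, -0.2456, -0.0137]
tool_rot: [0.737, 0.676, -0.0, -0.001]
force: [-0.3, 0.4, 0.4]
finger_gap: 1.003
gripper_force: 0.0
```

Request:
apply_moves:
  claw: [-1,-1,-1,-1,-1]
  travel:
    - [0,0,0]
    - [0,0,0]
    - [0,0,0]
    - [0,0,0]
    - [0,0,0]
  turn:
    - [0,0,0]
    - [0,0,0]
    - [0,0,0]
    - [0,0,0]
    - [0,0,0]

```text
t: 8.83
tcp_pos: [0.4645, -0.2459, -0.0128]
tool_rot: [0.737, 0.676, 0.0, 0.0]
force: [-0.6, -0.3, 3.7]
finger_gap: 0.65
gripper_force: 31.8
```

Run:
```python
from h import *
s=fingers()
```

```text
[ 0.46459539 -0.24594443 -0.01274792] 0.6480795957719286 31.90425217151642 [-0.22968962  0.69749435  3.53464676]
0.477 -0.313 0.006 236 164
0.504 -0.25 0.026 250 172
0.506 -0.252 0.028 249 172
0.503 -0.242 0.035 252 171
0.509 -0.243 0.037 251 172
0.508 -0.24 0.037 252 172
0.509 -0.253 0.038 248 171
0.508 -0.242 0.042 251 171
0.505 -0.24 0.043 252 170
0.51 -0.245 0.043 250 171
```

Run:
```python
from h import *
plan([(.4645,-.246,.19,85),(.60,-.126,.225,85),(.688,-.050,.225,85)])
```

```text
(0.4645, -0.246, 0.19, 85) travel [-0.0001, -0.0001, -0.2534] turn z 0.0001 rows 4.9
(0.6, -0.126, 0.225, 85) travel [0.1642, 0.1557, -0.0438] turn z 0.0 rows 4.4
(0.688, -0.05, 0.225, 85) travel [0.1042, 0.1013, -0.0] turn z 0.0 rows 2.8
```

Request:
apply_moves:
  claw: [-1,-1,-1,-1,-1]
  travel:
    - [0,0,-0.03]
    - [0,0,-0.08]
    - [0,0,-0.13]
    - [0,0,-0.18]
    - [0,0,-0.23]
  turn:
    - [0,0,0]
    - [0,0,0]
    - [0,0,0]
    - [0,0,0]
    - [0,0,0]
  newtons: 40

```text
t: 9.3
tcp_pos: [0.4638, -0.2453, 0.1723]
tool_rot: [0.737, 0.676, -0.0, -0.001]
force: [-0.2, -0.0, -1.5]
finger_gap: 0.65
gripper_force: 43.0
```

Request:
apply_moves:
  claw: [-1,-1,-1,-1,-1]
  travel:
    - [0.03,0.03,-0.06]
    - [0.07,0.065,-0.067]
    - [0.11,0.1,-0.067]
    - [0.145,0.135,-0.067]
    - [0.164,0.156,-0.067]
  turn:
    - [0,0,0]
    - [0,0,0]
    - [0,0,0]
    - [0,0,0]
    - [0,0,0]

```text
t: 9.72
tcp_pos: [0.6017, -0.1238, 0.2253]
tool_rot: [0.737, 0.676, 0.001, 0.001]
force: [-0.2, -0.6, -1.5]
finger_gap: 0.644
gripper_force: 43.1
```

Request:
apply_moves:
  claw: [-1,-1,-1,-1,-1]
  travel:
    - [0.03,0.03,0]
    - [0.06,0.06,0]
    - [0.085,0.085,0]
    - [0.104,0.101,0]
    - [0.104,0.101,0]
  turn:
    - [0,0,0]
    - [0,0,0]
    - [0,0,0]
    - [0,0,0]
    - [0,0,0]

```text
t: 10.13
tcp_pos: [0.6902, -0.0465, 0.2233]
tool_rot: [0.736, 0.677, 0.001, -0.0]
force: [0.4, 1.0, 0.4]
finger_gap: 0.642
gripper_force: 43.1
```

Request:
apply_moves:
  claw: [-1,-1,-1,-1,-1]
  travel:
    - [0,0,0]
    - [0,0,0]
    - [0,0,0]
    - [0,0,0]
    - [0,0,0]
  turn:
    - [0,0,0]
    - [0,0,0]
    - [0,0,0]
    - [0,0,0]
    - [0,0,0]

```text
t: 10.55
tcp_pos: [0.6873, -0.0511, 0.2247]
tool_rot: [0.738, 0.675, -0.0, -0.0]
force: [0.3, 0.8, -0.6]
finger_gap: 0.644
gripper_force: 43.1
```

Run:
```python
from h import *
s=fingers()
a=s['pixels'][130:250,230:380,::-1];b=snap('top')['pixels'][90:230,270:430,::-1]
cv2.imwrite('pics/p5.png',np.hstack([cv2.resize(i,(390,350),interpolation=cv2.INTER_CUBIC) for i in(a,b)]))
plan([(.688,-.050,.167,85)])
```

```text
[ 0.6874686  -0.05099193  0.22469066] 0.6409059582490871 43.136635422706604 [ 0.72447489  0.11732611 -1.05176897]
0.628 -0.023 0.031 304 224
0.622 -0.023 0.032 305 222
0.627 -0.024 0.033 304 223
0.644 -0.024 0.033 302 228
0.637 -0.024 0.034 303 226
0.641 -0.025 0.034 302 227
0.636 -0.024 0.038 303 225
0.726 -0.046 0.267 281 211
0.73 -0.047 0.273 280 211
0.727 -0.045 0.274 281 210
(0.688, -0.05, 0.167, 85) travel [0.0011, 0.0004, 0.0721] turn z -0.0003 rows 1.4
```

View pics/p5.png

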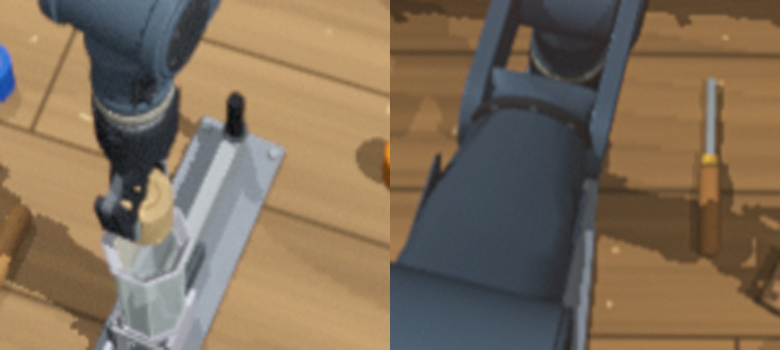

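Run:
```python
from h import *
s=dict(np.load('last_scene.npz'))
print(proj(s,(.688,-.05,.281)),proj(s,(.688,-.05,.2)))
pts=[]
for v in range(180,225):
  for u in range(270,310):
    c=s['pixels'][v,u].astype(int)
    if s['depth'][v,u]>0:
      X=at_d(s,u,v)
      if .2<X[2]<.3 and c[0]>150 and c[0]-c[2]>45: pts.append(X)
pts=np.array(pts);print(len(pts),pts.min(0),pts.max(0))
t=pts[pts[:,2]>pts[:,2].max()-.006];print(len(t),t.min(0),t.max(0),np.percentile(pts[:,1],[1,99]))
# rim extents from depth
s0=s;R=[]
for v in range(195,235):
  for u in range(255,310):
    if s['depth'][v,u]>0:
      X=at_d(s,u,v)
      if .194<X[2]<.206: R.append(X)
R=np.array(R);print('rim',R.min(0),R.max(0))
```

```text
[284.45752177 195.14082971] [286.05203842 210.77835214]
236 [ 0.65752926 -0.06369345  0.23839172] [ 0.71804747 -0.01971868  0.29008966]
12 [ 0.65752926 -0.04431416  0.28437491] [ 0.71271786 -0.02875612  0.29008966] [-0.05851804 -0.0203536 ]
rim [ 0.64985392 -0.09304048  0.19425164] [ 0.73597939 -0.00497896  0.20585194]
```

Request:
apply_moves:
  claw: [-1,-1,-1,-1,-1]
  travel:
    - [0.002,0.002,0.025]
    - [0.002,0.002,0.05]
    - [0.002,0.002,0.065]
    - [0.002,0.002,0.073]
    - [0.002,0.002,0.073]
  turn:
    - [0,0,0]
    - [0,0,0]
    - [0,0,0]
    - [0,0,0]
    - [0,0,0]

```text
t: 11.07
tcp_pos: [0.6891, -0.0526, 0.1682]
tool_rot: [0.737, 0.675, -0.002, 0.002]
force: [-4.8, -7.3, 7.3]
finger_gap: 0.646
gripper_force: 48.7
```

Request:
apply_moves:
  claw: [-1,-1,1,1,1]
  travel:
    - [0,0,0]
    - [0,0,0]
    - [0,0,0]
    - [0,0,0]
    - [0,0,0]
  turn:
    - [0,0,0]
    - [0,0,0]
    - [0,0,0]
    - [0,0,0]
    - [0,0,0]

```text
t: 11.48
tcp_pos: [0.6897, -0.0485, 0.166]
tool_rot: [0.737, 0.676, 0.0, -0.0]
force: [-0.3, -0.0, 0.3]
finger_gap: 0.998
gripper_force: 0.0
```

Request:
apply_moves:
  claw: [1,1,1,1,1]
  travel:
    - [0,0,-0.04]
    - [0,0,-0.08]
    - [0,0,-0.08]
    - [0,0,-0.08]
    - [0,0,-0.08]
  turn:
    - [0,0,0]
    - [0,0,0]
    - [0,0,0]
    - [0,0,0]
    - [0,0,0]

```text
t: 11.9
tcp_pos: [0.6893, -0.0482, 0.2296]
tool_rot: [0.737, 0.676, -0.0, -0.0]
force: [0.7, -0.2, -0.9]
finger_gap: 0.998
gripper_force: 0.0
```

Run:
```python
from h import *
s=snap('scene')
for n,c in (('b1',(441,401)),('b2',(464,264)),('gone b3',(464,-244))):print(n,proj(s,(c[0]/1e3,c[1]/1e3,.044)))
a=s['pixels'][130:250,230:380,::-1];b=s['pixels'][150:270,360:510,::-1]
cv2.imwrite('pics/p6.png',np.hstack([cv2.resize(i,(390,312),interpolation=cv2.INTER_CUBIC) for i in(a,b)]))
plan([(.62,.09,.2,52),(.54,.18,.15,20),(.463,.263,.15,20)])
```

```text
b1 [455.04109407 208.55667653]
b2 [410.16707372 202.6456028 ]
gone b3 [255.68323176 159.63769197]
(0.62, 0.09, 0.2, 52) travel [0.1646, -0.1006, 0.0359] turn z 0.1835 rows 4.6
(0.54, 0.18, 0.15, 20) travel [0.0271, -0.1481, 0.0625] turn z 0.1778 rows 4.5
(0.463, 0.263, 0.15, 20) travel [-0.055, -0.1304, -0.0] turn z 0.0 rows 2.7
```

View pics/p6.png

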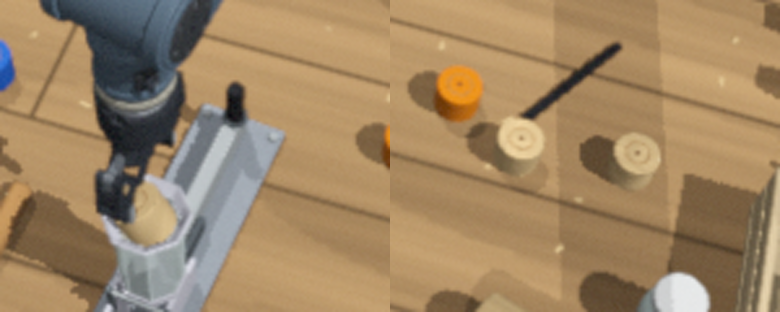

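The blank has been released but appears lodged in the mouth (top at about px (286,207)). I'll measure its tilt.

Run:
```python
from h import *
s=snap('scene')
a=s['pixels'][180:250,245:325,::-1]
cv2.imwrite('pics/p7.png',cv2.resize(a,None,fx=7,fy=7,interpolation=cv2.INTER_CUBIC))
pts=[]
for v in range(190,245):
  for u in range(265,310):
    c=s['pixels'][v,u].astype(int)
    if s['depth'][v,u]>0:
      X=at_d(s,u,v)
      if X[2]>.12 and np.hypot(X[0]-.69,X[1]+.049)<.034 and c[0]-c[2]>40: pts.append((*X.round(3),u,v))
for p in pts[::6]:print(*p)
```

```text
0.711 -0.029 0.353 288 190
0.667 -0.057 0.219 286 200
0.669 -0.05 0.221 288 201
0.674 -0.054 0.221 286 202
0.68 -0.057 0.224 284 203
0.677 -0.041 0.229 290 203
0.678 -0.05 0.219 287 204
0.683 -0.06 0.217 283 205
0.684 -0.042 0.228 289 205
0.685 -0.053 0.22 285 206
0.683 -0.037 0.225 291 206
0.691 -0.048 0.226 286 207
0.682 -0.034 0.22 292 207
0.692 -0.05 0.222 285 208
0.688 -0.035 0.224 291 208
0.697 -0.051 0.225 284 209
0.692 -0.037 0.224 290 209
0.7 -0.056 0.221 282 210
0.695 -0.041 0.222 288 210
0.684 -0.029 0.209 294 210
0.702 -0.044 0.226 286 211
0.692 -0.031 0.217 292 211
0.706 -0.048 0.226 284 212
0.697 -0.035 0.218 290 212
0.681 -0.025 0.195 296 212
0.704 -0.038 0.222 288 213
0.692 -0.026 0.208 294 213
0.709 -0.047 0.22 284 214
0.702 -0.033 0.215 290 214
0.69 -0.021 0.202 296 214
0.711 -0.046 0.22 284 215
0.7 -0.031 0.209 291 215
0.688 -0.02 0.194 297 215
0.717 -0.055 0.218 280 216
0.708 -0.042 0.211 286 216
0.7 -0.029 0.204 292 216
0.715 -0.062 0.206 278 217
0.714 -0.045 0.214 284 217
0.705 -0.032 0.206 290 217
0.693 -0.02 0.192 296 217
0.715 -0.051 0.207 282 218
0.71 -0.036 0.206 288 218
0.701 -0.023 0.197 294 218
0.719 -0.052 0.208 281 219
0.713 -0.038 0.206 287 219
0.705 -0.025 0.198 293 219
0.717 -0.051 0.199 282 220
0.713 -0.035 0.201 288 220
0.704 -0.022 0.194 294 220
0.716 -0.043 0.197 285 221
0.711 -0.028 0.197 291 221
0.719 -0.045 0.194 284 222
0.713 -0.03 0.193 290 222
0.716 -0.041 0.187 286 223
```

View pics/p7.png

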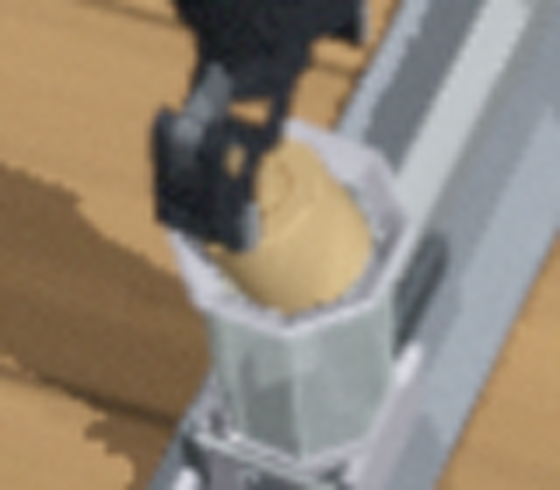

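Request:
apply_moves:
  claw: [-1,-1,-1,-1,-1]
  travel:
    - [0,0,-0.02]
    - [0,0,-0.02]
    - [0,0,-0.02]
    - [0,0,-0.02]
    - [0,0,-0.02]
  turn:
    - [0,0,0]
    - [0,0,0]
    - [0,0,0]
    - [0,0,0]
    - [0,0,0]

```text
t: 12.42
tcp_pos: [0.689, -0.0485, 0.2448]
tool_rot: [0.737, 0.676, -0.001, -0.001]
force: [-0.2, -0.2, 0.1]
finger_gap: 0.296
gripper_force: 0.0
```

Request:
apply_moves:
  claw: [-1,-1,-1,-1,-1]
  travel:
    - [0,0,0]
    - [0,0,0]
    - [0,0,0]
    - [0,0,0]
    - [0,0,0]
  turn:
    - [0,0,0]
    - [0,0,0]
    - [0,0,0]
    - [0,0,0]
    - [0,0,0]

```text
t: 12.83
tcp_pos: [0.6896, -0.0487, 0.246]
tool_rot: [0.737, 0.676, -0.0, -0.0]
force: [0.0, -0.0, -0.1]
finger_gap: -0.0
gripper_force: 0.0
```

Run:
```python
from h import *
s=snap('scene');P=[]
for v in range(192,245):
  for u in range(265,310):
    c=s['pixels'][v,u].astype(int)
    if s['depth'][v,u]>0:
      X=at_d(s,u,v)
      if .12<X[2]<.26 and np.hypot(X[0]-.69,X[1]+.049)<.034 and c[0]-c[2]>40: P.append(X)
P=np.array(P);best=(0,)
rng=np.random.default_rng(0)
for _ in range(3000):
    a,b,c=P[rng.choice(len(P),3,False)];n=np.cross(b-a,c-a);l=np.linalg.norm(n)
    if l<1e-6: continue
    n/=l;n*=np.sign(n[2]) or 1
    if n[2]<.6: continue
    i=abs((P-a)@n)<.0025
    if i.sum()>best[0]:best=(i.sum(),n,i)
Q=P[best[2]];print(len(P),best[0],best[1],Q.min(0),Q.max(0),Q.mean(0))
f=manip.sense();print(f['tcp_pos'],f['finger_gap'])
a=s['pixels'][180:250,245:325,::-1]
cv2.imwrite('pics/p8.png',cv2.resize(a,None,fx=7,fy=7,interpolation=cv2.INTER_CUBIC))
```

```text
411 178 [-0.04919309 -0.46680538  0.88299081] [ 0.66895145 -0.08202905  0.20333471] [ 0.71777256 -0.03607326  0.23148758] [ 0.69346695 -0.05942048  0.21826123]
[ 0.68963505 -0.04868011  0.24605302] 0.0013111784415983565
```

Request:
apply_moves:
  claw: [-1,-1,-1,-1,-1]
  travel:
    - [0.023,0,0.01]
    - [0.023,0,0.025]
    - [0.023,0,0.04]
    - [0.023,0,0.052]
    - [0.023,0,0.06]
  turn:
    - [0,0,0]
    - [0,0,0]
    - [0,0,0]
    - [0,0,0]
    - [0,0,0]

```text
t: 13.3
tcp_pos: [0.6912, -0.0296, 0.1977]
tool_rot: [0.737, 0.675, 0.001, -0.001]
force: [-2.7, 5.7, 22.2]
finger_gap: 0.004
gripper_force: 9.9
```

Request:
apply_moves:
  claw: [-1,-1,-1,-1,-1]
  travel:
    - [0,0,0]
    - [0,0,0.003]
    - [0,0,0.006]
    - [0,0,0.008]
    - [0,0,0.008]
  turn:
    - [0,0,0]
    - [0,0,0]
    - [0,0,0]
    - [0,0,0]
    - [0,0,0]

```text
t: 13.72
tcp_pos: [0.6935, -0.0269, 0.1944]
tool_rot: [0.737, 0.676, 0.005, -0.0]
force: [0.8, 9.9, 10.2]
finger_gap: 0.001
gripper_force: 6.3
```

```bash
cat >> h.py <<'E'
def topplane(zlo=.12,zhi=.26,c0=(.69,-.049),r=.045):
    s=snap('scene');P=[]
    c=proj(s,(*c0,.2));
    for v in range(int(c[1])-25,int(c[1])+40):
      for u in range(int(c[0])-28,int(c[0])+28):
        c=s['pixels'][v,u].astype(int)
        if s['depth'][v,u]>0:
          X=at_d(s,u,v)
          if zlo<X[2]<zhi and np.hypot(X[0]-c0[0],X[1]-c0[1])<r and c[0]-c[2]>40: P.append(X)
    P=np.array(P);best=(0,);print('npts',len(P))
    if len(P)<20:return
    rng=np.random.default_rng(0)
    for _ in range(2000):
        a,b,c=P[rng.choice(len(P),3,False)];n=np.cross(b-a,c-a);l=np.linalg.norm(n)
        if l<1e-6: continue
        n/=l;n*=np.sign(n[2]) or 1
        if n[2]<.6: continue
        i=abs((P-a)@n)<.0025
        if i.sum()>best[0]:best=(i.sum(),n,i)
    Q=P[best[2]];print(best[0],best[1].round(3),Q.min(0).round(3),Q.max(0).round(3),Q.mean(0).round(3),'zrange',P[:,2].min(),P[:,2].max())
E
python3 - <<'E'
from h import *
topplane();f=manip.sense();print(f['tcp_pos'],f['force'])
E
```

```text
npts 0
[ 0.69345225 -0.0268784   0.19431744] [1.02532075 9.46974062 9.67355585]
```

Request:
apply_moves:
  claw: [-1,-1,-1,-1,-1]
  travel:
    - [0,0,-0.03]
    - [0,0,-0.07]
    - [0.05,0,-0.1]
    - [0.1,0,-0.1]
    - [0.15,0,-0.1]
  turn:
    - [0,0,0]
    - [0,0,0]
    - [0,0,0]
    - [0,0,0]
    - [0,0,0]

```text
t: 14.18
tcp_pos: [0.7032, 0.0874, 0.2739]
tool_rot: [0.738, 0.674, 0.002, 0.002]
force: [0.7, 0.5, -0.5]
finger_gap: 0.001
gripper_force: 0.0
```

Run:
```python
from h import *
topplane(.005,.26,r=.05)
s=dict(np.load('last_scene.npz'));t=snap('top')
a=s['pixels'][150:270,230:400,::-1];b=t['pixels'][90:210,270:440,::-1]
cv2.imwrite('pics/p9.png',np.hstack([cv2.resize(i,(400,282),interpolation=cv2.INTER_CUBIC) for i in(a,b)]))
```

```text
npts 0
```

View pics/p9.png

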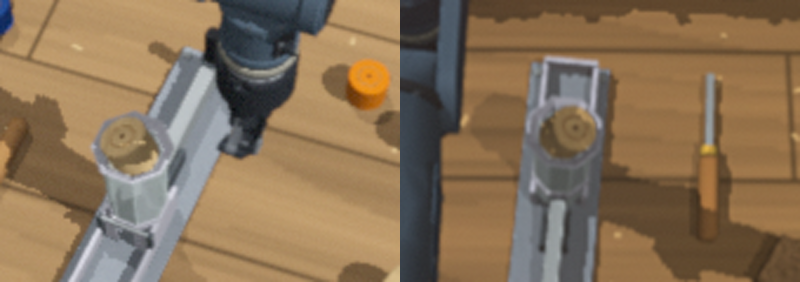

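The blank is lower in the tube, but its rings sit off to −y (top view (344,144), mouth centre (339,146)), so it's still tilted.

```bash
sed -i 's/c\[0\]-c\[2\]>40: P/c[0]-c[2]>25: P/' h.py
python3 - <<'E'
from h import *
topplane(.02,.3,r=.06)
for n in ('scene','top'):
    s=dict(np.load('last_%s.npz'%n)) if n=='scene' else snap('top')
    for (u,v) in ([(282,205),(280,206),(284,208),(288,214),(290,218),(292,224),(278,206),(286,204)] if n=='scene' else [(344,144),(340,146),(336,148),(348,142),(344,150),(344,139),(338,155)]):
        print(n,u,v,at_d(s,u,v).round(3),s['depth'][v,u],s['pixels'][v,u])
E
```

```text
npts 0
scene 282 205 [ 0.684 -0.062  0.217] 1.2758083 [153 130  93]
scene 280 206 [ 0.686 -0.067  0.212] 1.2797191 [151 128  91]
scene 284 208 [ 0.693 -0.052  0.223] 1.2644343 [161 138 100]
scene 288 214 [ 0.705 -0.037  0.219] 1.2598481 [115  98  68]
scene 290 218 [ 0.707 -0.032  0.205] 1.269741 [111  94  68]
scene 292 224 [ 0.719 -0.022  0.197] 1.2692496 [169 169 177]
scene 278 206 [ 0.688 -0.072  0.213] 1.2790256 [149 123  86]
scene 286 204 [ 0.678 -0.053  0.218] 1.2763616 [147 122  86]
top 344 144 [ 0.69  -0.064  0.214] 1.214823 [94 73 50]
top 340 146 [ 0.682 -0.052  0.219] 1.2080797 [121  95  63]
top 336 148 [ 0.674 -0.041  0.225] 1.2004759 [102  82  57]
top 348 142 [ 0.696 -0.075  0.212] 1.2177788 [124  98  63]
top 344 150 [ 0.672 -0.064  0.214] 1.2112997 [127 103  67]
top 344 139 [ 0.705 -0.064  0.212] 1.219755 [122  96  64]
top 338 155 [ 0.662 -0.048  0.201] 1.2214472 [87 71 50]
```

```bash
python3 - <<'E'
t=open('h.py').read()
t=t.replace("c=proj(s,(*c0,.2));","g=proj(s,(*c0,zc));").replace("range(int(c[1])-25,int(c[1])+40)","range(int(g[1])-30,int(g[1])+40)").replace("range(int(c[0])-28,int(c[0])+28)","range(int(g[0])-30,int(g[0])+30)").replace("r=.045)","r=.045,zc=.2)")
open('h.py','w').write(t)
E
python3 - <<'E'
from h import *
topplane(.1,.3);plan([(.69,-.056,.245,85)])
E
```

```text
npts 454
211 [ 0.006 -0.388  0.922] [ 0.665 -0.086  0.203] [ 0.719 -0.033  0.227] [ 0.692 -0.059  0.216] zrange 0.17953943296739763 0.22840966520884468
(0.69, -0.056, 0.245, 85) travel [-0.18, 0.0015, 0.0319] turn z 0.0001 rows 3.5
```

Request:
apply_moves:
  claw: [1,1,1,1,1]
  travel:
    - [0,0,0]
    - [-0.05,0,0.0]
    - [-0.1,0,0.0]
    - [-0.15,0.0015,0.01]
    - [-0.18,0.0015,0.03]
  turn:
    - [0,0,0]
    - [0,0,0]
    - [0,0,0]
    - [0,0,0]
    - [0,0,0]

```text
t: 14.85
tcp_pos: [0.6913, -0.0619, 0.2497]
tool_rot: [0.739, 0.674, 0.001, 0.003]
force: [-0.1, -0.3, -1.1]
finger_gap: 0.714
gripper_force: 0.0
```

Request:
apply_moves:
  claw: [1,1,1,1,1]
  travel:
    - [0,0,0]
    - [0,0,0]
    - [0,0,0]
    - [0,0,0]
    - [0,0,0]
  turn:
    - [0,0,0]
    - [0,0,0]
    - [0,0,0]
    - [0,0,0]
    - [0,0,0]

```text
t: 15.27
tcp_pos: [0.6907, -0.0543, 0.2484]
tool_rot: [0.737, 0.676, 0.0, 0.0]
force: [-0.4, 0.2, 0.7]
finger_gap: 1.003
gripper_force: 0.0
```

Run:
```python
from h import *
print(cur(),manip.sense()['finger_gap']);plan([(.691,-.056,.167,85)])
```

```text
(array([ 0.69072454, -0.0542869 ,  0.24841803]), np.float64(85.08662464674424)) 1.0025696824243218
(0.691, -0.056, 0.167, 85) travel [-0.0021, 0.0005, 0.1018] turn z 0.0005 rows 2.0
```

Request:
apply_moves:
  claw: [1,1,1,1,1]
  travel:
    - [-0.002,0,0.03]
    - [-0.002,0,0.06]
    - [-0.002,0,0.085]
    - [-0.002,0,0.1]
    - [-0.002,0,0.1]
  turn:
    - [0,0,0]
    - [0,0,0]
    - [0,0,0]
    - [0,0,0]
    - [0,0,0]

```text
t: 15.68
tcp_pos: [0.6882, -0.0554, 0.1646]
tool_rot: [0.737, 0.676, -0.002, -0.002]
force: [0.7, 0.4, -0.0]
finger_gap: 0.998
gripper_force: 0.0
```

Request:
apply_moves:
  claw: [-1,-1,-1,-1,-1]
  travel:
    - [0,0,0]
    - [0,0,0]
    - [0,0,0]
    - [0,0,0]
    - [0,0,0]
  turn:
    - [0,0,0]
    - [0,0,0]
    - [0,0,0]
    - [0,0,0]
    - [0,0,0]
  newtons: 40

```text
t: 16.1
tcp_pos: [0.6885, -0.0565, 0.1699]
tool_rot: [0.737, 0.676, -0.001, -0.001]
force: [-5.6, 0.8, 4.7]
finger_gap: 0.64
gripper_force: 44.3
```

Run:
```python
from h import *
topplane(.1,.3);f=manip.sense();print(f['tcp_pos'],f['force'],f['finger_gap'],f['gripper_force'])
```

```text
npts 281
83 [0.093 0.772 0.629] [ 0.671 -0.05   0.188] [ 0.722 -0.019  0.224] [ 0.699 -0.035  0.207] zrange 0.1831874109621956 0.29197193977373026
[ 0.68848939 -0.05650419  0.16989235] [-5.1753836   1.95601988  4.24226526] 0.6372287320468604 44.306745529174805
```

Request:
apply_moves:
  claw: [-1,-1,-1,-1,-1]
  travel:
    - [0,0,-0.02]
    - [0,0,-0.05]
    - [0,0,-0.07]
    - [0,0,-0.07]
    - [0,0,-0.07]
  turn:
    - [0,0,0]
    - [0,0,0]
    - [0,0,0]
    - [0,0,0]
    - [0,0,0]

```text
t: 16.57
tcp_pos: [0.6913, -0.0572, 0.2259]
tool_rot: [0.737, 0.676, 0.001, 0.002]
force: [-0.5, 0.1, -1.4]
finger_gap: 0.64
gripper_force: 43.8
```

Request:
apply_moves:
  claw: [-1,-1,-1,-1,-1]
  travel:
    - [0,0,0]
    - [0,0,0]
    - [0,0,0]
    - [0,0,0]
    - [0,0,0]
  turn:
    - [0,-0.035,0]
    - [0,-0.07,0]
    - [0,-0.1,0]
    - [0,-0.127,0]
    - [0,-0.127,0]

```text
t: 16.98
tcp_pos: [0.6886, -0.0526, 0.2201]
tool_rot: [0.721, 0.665, -0.148, 0.132]
force: [-0.3, -0.3, -2.1]
finger_gap: 0.636
gripper_force: 43.9
```

Request:
apply_moves:
  claw: [-1,-1,-1,-1,-1]
  travel:
    - [0,0,0]
    - [0,0,0]
    - [0,0,0]
    - [0,0,0]
    - [0,0,0]
  turn:
    - [0,0,0]
    - [0,0,0]
    - [0,0,0]
    - [0,0,0]
    - [0,0,0]

```text
t: 17.4
tcp_pos: [0.6902, -0.0583, 0.2241]
tool_rot: [0.723, 0.662, -0.146, 0.134]
force: [0.8, 0.2, -1.3]
finger_gap: 0.638
gripper_force: 43.9
```

Run:
```python
from h import *
topplane(.2,.36,zc=.25,c0=(.69,-.04),r=.06)
f=manip.sense();print(f['tcp_pos'],f['tool_rot'],f['force'],f['finger_gap'])
s=dict(np.load('last_scene.npz'));t=snap('top')
a=s['pixels'][150:270,220:380,::-1]
cv2.imwrite('pics/p10.png',cv2.resize(a,(800,600),interpolation=cv2.INTER_CUBIC))
```

```text
npts 183
101 [-0.001 -0.066  0.998] [ 0.663 -0.072  0.264] [ 0.72  -0.038  0.271] [ 0.693 -0.058  0.268] zrange 0.20129018968794346 0.3485995243791172
[ 0.69016709 -0.05812696  0.22407268] [ 0.72325846  0.6615928  -0.14580575  0.13391361] [-0.33494301  0.72523458 -0.26544793] 0.6392576676603434
```

Request:
apply_moves:
  claw: [-1,-1,-1,-1,-1]
  travel:
    - [0,0,0]
    - [0,0,0]
    - [0,0,0]
    - [0,0,0]
    - [0,0,0]
  turn:
    - [0,-0.02,0]
    - [0,-0.02,0]
    - [0,-0.02,0]
    - [0,-0.02,0]
    - [0,-0.02,0]

```text
t: 17.92
tcp_pos: [0.6902, -0.0573, 0.2239]
tool_rot: [0.718, 0.658, -0.168, 0.155]
force: [-0.4, -0.2, -0.1]
finger_gap: 0.634
gripper_force: 43.9
```

```bash
cat >> h.py <<'E'
def wood(n='scene',zlo=.2,zhi=.36,c0=(.69,-.045),zc=.25,r=.06):
    s=snap(n);g=proj(s,(*c0,zc));P=[]
    for v in range(int(g[1])-40,int(g[1])+40):
      for u in range(int(g[0])-40,int(g[0])+40):
        c=s['pixels'][v,u].astype(int)
        if s['depth'][v,u]>0 and c[0]-c[2]>25 and c[0]>60:
          X=at_d(s,u,v)
          if zlo<X[2]<zhi and np.hypot(X[0]-c0[0],X[1]-c0[1])<r:P.append(X)
    return np.array(P)
def cyl(P,R=.028):
    from scipy.optimize import least_squares
    f=lambda c:np.hypot(P[:,0]-c[0],P[:,1]-c[1])-R
    o=least_squares(f,P[:,:2].mean(0)-[.01,0],loss='soft_l1',f_scale=.002);return o.x,np.abs(o.fun).mean()
E
python3 - <<'E'
from h import *
topplane(.2,.36,zc=.25,c0=(.69,-.045),r=.06)
P=wood();S=P[(P[:,2]>.229)&(P[:,2]<.258)];print(len(S),S.min(0),S.max(0),cyl(S))
f=manip.sense();print(f['tcp_pos'],f['tool_rot'])
# rim fit
s=dict(np.load('last_scene.npz'));R=[]
for v in range(190,240):
  for u in range(255,315):
    c=s['pixels'][v,u].astype(int)
    if s['depth'][v,u]>0 and c[2]>150 and abs(c[0]-c[2])<25:
      X=at_d(s,u,v)
      if .192<X[2]<.206:R.append(X)
R=np.array(R);print('rim',len(R),R.min(0),R.max(0),cyl(R,.044))
E
```

```text
npts 196
126 [0.003 0.026 1.   ] [ 0.667 -0.068  0.265] [ 0.719 -0.026  0.27 ] [ 0.693 -0.052  0.268] zrange 0.20126747799784872 0.3447549202219165
19 [ 0.69864646 -0.06474185  0.23032522] [ 0.72161264 -0.0143586   0.25763279] (array([ 0.69385781, -0.04168007]), np.float64(0.0004678475489660497))
[ 0.69021333 -0.05734113  0.22391787] [ 0.71791268  0.65751419 -0.16844081  0.15460972]
rim 122 [ 0.66485117 -0.08064082  0.19204938] [ 0.73528079 -0.00532724  0.20455781] (array([ 0.68826607, -0.0503784 ]), np.float64(0.003289723561585206))
```

```bash
cat >> h.py <<'E'
def tv(d):
    from scipy.spatial.transform import Rotation as T
    print(d,(T.from_quat(manip.sense()['tool_rot']).inv().apply(d)/.8).round(4))
E
python3 - <<'E'
from h import *
tv((-.003,-.008,-.01));tv((-.003,-.008,-.035));tv((0,0,-.018));tv((0,0,.06))
E
```

```text
(-0.003, -0.008, -0.01) [-0.0037 -0.0029  0.0158]
(-0.003, -0.008, -0.035) [ 0.0103 -0.0029  0.0438]
(0, 0, -0.018) [ 0.01   -0.      0.0201]
(0, 0, 0.06) [-0.0334  0.     -0.0672]
```

Request:
apply_moves:
  claw: [-1,-1,-1,-1,-1]
  travel:
    - [-0.0037,-0.003,0.0158]
    - [-0.0037,-0.003,0.0158]
    - [0.001,-0.003,0.026]
    - [0.0103,-0.003,0.0438]
    - [0.0103,-0.003,0.0438]
  turn:
    - [0,0,0]
    - [0,0,0]
    - [0,0,0]
    - [0,0,0]
    - [0,0,0]

```text
t: 18.43
tcp_pos: [0.6852, -0.0645, 0.1853]
tool_rot: [0.718, 0.658, -0.17, 0.152]
force: [-0.5, 0.2, -1.6]
finger_gap: 0.638
gripper_force: 43.9
```

Request:
apply_moves:
  claw: [-1,-1,-1,-1,-1]
  travel:
    - [0,0,0]
    - [0,0,0]
    - [0,0,0]
    - [0,0,0]
    - [0,0,0]
  turn:
    - [0,0,0]
    - [0,0,0]
    - [0,0,0]
    - [0,0,0]
    - [0,0,0]

```text
t: 18.85
tcp_pos: [0.6875, -0.0649, 0.1894]
tool_rot: [0.718, 0.658, -0.168, 0.155]
force: [0.3, -0.5, -0.8]
finger_gap: 0.633
gripper_force: 43.9
```

Run:
```python
from h import *
topplane(.19,.32,c0=(.69,-.045),r=.06)
P=wood(zc=.21,zlo=.195);S=P[(P[:,2]>.204)&(P[:,2]<.225)];print(len(S),S.min(0),S.max(0),cyl(S))
f=manip.sense();print(f['tcp_pos'],f['force'])
```

```text
npts 192
129 [0.    0.009 1.   ] [ 0.658 -0.074  0.23 ] [ 0.716 -0.033  0.235] [ 0.69  -0.059  0.233] zrange 0.1943843913716006 0.30795592448815917
10 [ 0.69910611 -0.07572661  0.20606043] [ 0.71468982 -0.02297422  0.22483828] (array([ 0.69062843, -0.04916002]), np.float64(0.00024085086547199276))
[ 0.68724282 -0.06492585  0.18912134] [-0.2805431   0.96674811 -0.10691897]
```

Request:
apply_moves:
  claw: [-1,-1,-1,-1,-1]
  travel:
    - [0.003,0,0.006]
    - [0.006,0,0.012]
    - [0.009,0,0.018]
    - [0.009,0,0.018]
    - [0.009,0,0.018]
  turn:
    - [0,0,0]
    - [0,0,0]
    - [0,0,0]
    - [0,0,0]
    - [0,0,0]

```text
t: 19.37
tcp_pos: [0.6864, -0.065, 0.1714]
tool_rot: [0.718, 0.658, -0.169, 0.154]
force: [0.3, 0.6, -1.2]
finger_gap: 0.641
gripper_force: 43.9
```

Run:
```python
from h import *
topplane(.19,.32,c0=(.69,-.045),r=.06)
f=manip.sense();print(f['tcp_pos'],f['force'])
```

```text
npts 180
103 [ 0.008 -0.03   1.   ] [ 0.665 -0.075  0.212] [ 0.714 -0.035  0.218] [ 0.688 -0.06   0.215] zrange 0.19153125473436805 0.29056904090353686
[ 0.68681802 -0.06493205  0.17196778] [0.1164709  0.09079211 0.11175772]
```

Bottom at z≈0.171 inside the tube, level and without contact force. Releasing.

Request:
apply_moves:
  claw: [1,1,1,1,1]
  travel:
    - [0,0,0]
    - [0,0,0]
    - [0,0,0]
    - [0,0,0]
    - [0,0,0]
  turn:
    - [0,0,0]
    - [0,0,0]
    - [0,0,0]
    - [0,0,0]
    - [0,0,0]

```text
t: 19.83
tcp_pos: [0.6872, -0.0649, 0.1728]
tool_rot: [0.718, 0.658, -0.169, 0.155]
force: [0.1, -0.0, 0.4]
finger_gap: 1.004
gripper_force: 0.0
```

Request:
apply_moves:
  claw: [1,1,1,1,1]
  travel:
    - [-0.0167,0,-0.0336]
    - [-0.0334,0,-0.067]
    - [-0.0334,0,-0.067]
    - [-0.0334,0,-0.067]
    - [-0.0334,0,-0.067]
  turn:
    - [0,0,0]
    - [0,0,0]
    - [0,0.04,0]
    - [0,0.08,0]
    - [0,0.12,0]

```text
t: 20.25
tcp_pos: [0.6884, -0.0636, 0.2349]
tool_rot: [0.736, 0.676, -0.028, 0.029]
force: [-0.9, 0.0, -0.7]
finger_gap: 1.004
gripper_force: 0.0
```

Request:
apply_moves:
  claw: [1,1,1,1,1]
  travel:
    - [0,0,0]
    - [0,0,0]
    - [0,0,0]
    - [0,0,0]
    - [0,0,0]
  turn:
    - [0,0.027,0]
    - [0,0.027,0]
    - [0,0.027,0]
    - [0,0.027,0]
    - [0,0.027,0]

```text
t: 20.67
tcp_pos: [0.6867, -0.0633, 0.2319]
tool_rot: [0.737, 0.676, -0.001, 0.0]
force: [-0.0, -0.2, 0.1]
finger_gap: 1.0
gripper_force: 0.0
```

Run:
```python
from h import *
topplane(.03,.26,c0=(.69,-.049),r=.06,zc=.15)
P=wood(zc=.1,zlo=.005,zhi=.25,c0=(.69,-.049));print(len(P),P.min(0) if len(P) else'',P.max(0) if len(P) else'')
f=manip.sense();print(f['tcp_pos'],f['tool_rot'],f['force'])
P=wood(c0=(.463,.263),zlo=.035,zhi=.055,zc=.044);print('b2',len(P),P.min(0),P.max(0))
P=wood(c0=(.441,.399),zlo=.035,zhi=.055,zc=.044);print('b1',len(P),P.min(0),P.max(0))
plan([(.62,.09,.2,52),(.54,.18,.15,20),(.463,.263,.13,20)],start=(f['tcp_pos'],85))
```

```text
npts 0
9 [ 0.67522018 -0.1068219   0.00502947] [0.72000656 0.0099901  0.02324203]
[ 0.68694141 -0.0631063   0.23198088] [ 7.36385961e-01  6.76560457e-01 -1.17739330e-03  5.28001011e-04] [-0.64863964  0.41372391 -0.18185416]
b2 242 [0.43733918 0.2358064  0.03549768] [0.49470578 0.29057857 0.04970541]
b1 206 [0.38224136 0.3907618  0.03599507] [0.43313841 0.44692553 0.04931981]
(0.62, 0.09, 0.2, 52) travel [0.1834, -0.1, 0.04] turn z 0.1833 rows 4.6
(0.54, 0.18, 0.15, 20) travel [0.0271, -0.1481, 0.0625] turn z 0.1778 rows 4.5
(0.463, 0.263, 0.13, 20) travel [-0.055, -0.1304, 0.025] turn z 0.0 rows 2.8
```

Blank 1 dropped. b1 (far left) has been knocked to about (0.41, 0.42), and b2 is unchanged at (0.466, 0.263).

Request:
apply_moves:
  claw: [1,1,1,1,1]
  travel:
    - [0.183,-0.1,0.0]
    - [0.183,-0.1,0.0]
    - [0.183,-0.1,0.04]
    - [0.183,-0.1,0.04]
    - [0.183,-0.1,0.04]
  turn:
    - [0,0,0.183]
    - [0,0,0.183]
    - [0,0,0.183]
    - [0,0,0.183]
    - [0,0,0.183]

```text
t: 21.28
tcp_pos: [0.6143, 0.0943, 0.1975]
tool_rot: [0.898, 0.439, -0.004, -0.002]
force: [-1.4, -0.2, -0.0]
finger_gap: 1.0
gripper_force: 0.0
```

Request:
apply_moves:
  claw: [1,1,1,1,1]
  travel:
    - [0.027,-0.148,0.0625]
    - [0.027,-0.148,0.0625]
    - [0.027,-0.148,0.0625]
    - [0.027,-0.148,0.0625]
    - [0.027,-0.148,0.0625]
  turn:
    - [0,0,0.178]
    - [0,0,0.178]
    - [0,0,0.178]
    - [0,0,0.178]
    - [0,0,0.178]

```text
t: 21.7
tcp_pos: [0.5359, 0.1802, 0.1485]
tool_rot: [0.985, 0.174, -0.003, 0.001]
force: [0.4, -1.4, 0.1]
finger_gap: 0.999
gripper_force: 0.0
```

Request:
apply_moves:
  claw: [1,1,1,1,1]
  travel:
    - [-0.055,-0.13,0]
    - [-0.055,-0.13,0]
    - [-0.055,-0.13,0.025]
    - [-0.055,-0.13,0.025]
    - [-0.055,-0.13,0.025]
  turn:
    - [0,0,0]
    - [0,0,0]
    - [0,0,0]
    - [0,0,0]
    - [0,0,0]

```text
t: 22.12
tcp_pos: [0.4609, 0.2613, 0.1291]
tool_rot: [0.984, 0.176, -0.001, 0.001]
force: [0.5, 0.1, 0.3]
finger_gap: 1.003
gripper_force: 0.0
```

Request:
apply_moves:
  claw: [1,1,1,1,1]
  travel:
    - [0,0,0]
    - [0,0,0]
    - [0,0,0]
    - [0,0,0]
    - [0,0,0]
  turn:
    - [0,0,0]
    - [0,0,0]
    - [0,0,0]
    - [0,0,0]
    - [0,0,0]

```text
t: 22.53
tcp_pos: [0.4638, 0.2595, 0.13]
tool_rot: [0.985, 0.173, 0.0, 0.001]
force: [0.6, -0.1, 0.1]
finger_gap: 1.002
gripper_force: 0.0
```

Run:
```python
from h import *
print(cur())
for n in('scene','top'):
  for k,c in (('b2',(.465,.263)),('b1',(.41,.42))):
    P=wood(n,c0=c,zlo=.036,zhi=.055,zc=.044,r=.05)
    if len(P)>5:
        T=P[P[:,2]>.039];print(n,k,len(T),((T.min(0)+T.max(0))/2).round(4),(T.max(0)-T.min(0)).round(3),T.mean(0).round(4))
plan([(.465,.264,-.013,20)])
```

```text
(array([0.46384163, 0.25952078, 0.13003215]), np.float64(19.94622630525363))
scene b2 216 [0.4668 0.2631 0.0448] [0.057 0.055 0.012] [0.4666 0.2629 0.044 ]
scene b1 221 [0.4049 0.4189 0.0448] [0.059 0.055 0.011] [0.4051 0.4187 0.0433]
top b2 205 [0.4627 0.2559 0.0457] [0.053 0.041 0.012] [0.4635 0.2571 0.045 ]
(0.465, 0.264, -0.013, 20) travel [0.0039, -0.0041, 0.1785] turn z -0.0 rows 3.4
```

Request:
apply_moves:
  claw: [1,1,1,1,1]
  travel:
    - [0.004,-0.002,0.04]
    - [0.004,-0.002,0.08]
    - [0.004,-0.002,0.12]
    - [0.004,-0.002,0.155]
    - [0.004,-0.002,0.179]
  turn:
    - [0,0,0]
    - [0,0,0]
    - [0,0,0]
    - [0,0,0]
    - [0,0,0]

```text
t: 23.15
tcp_pos: [0.4644, 0.262, -0.0158]
tool_rot: [0.985, 0.174, -0.002, 0.001]
force: [-0.1, 0.5, 0.7]
finger_gap: 1.002
gripper_force: 0.0
```

Request:
apply_moves:
  claw: [1,1,-1,-1,-1]
  travel:
    - [0,0,0]
    - [0,0,0]
    - [0,0,0]
    - [0,0,0]
    - [0,0,0]
  turn:
    - [0,0,0]
    - [0,0,0]
    - [0,0,0]
    - [0,0,0]
    - [0,0,0]

```text
t: 23.57
tcp_pos: [0.4667, 0.2629, -0.0116]
tool_rot: [0.985, 0.174, 0.001, 0.001]
force: [-0.2, 0.1, 2.8]
finger_gap: 0.641
gripper_force: 41.9
```

Request:
apply_moves:
  claw: [-1,-1,-1,-1,-1]
  travel:
    - [0,0,0]
    - [0,0,0]
    - [0,0,0]
    - [0,0,0]
    - [0,0,0]
  turn:
    - [0,0,0]
    - [0,0,0]
    - [0,0,0]
    - [0,0,0]
    - [0,0,0]

```text
t: 23.98
tcp_pos: [0.4667, 0.2629, -0.0116]
tool_rot: [0.985, 0.174, 0.002, 0.001]
force: [-0.1, 0.1, 7.6]
finger_gap: 0.642
gripper_force: 42.4
```

Run:
```python
from h import *
print(cur(),manip.sense()['finger_gap'],manip.sense()['force'])
plan([(.465,.262,.185,20),(.58,.12,.225,45),(.69,-.053,.225,70),(.69,-.053,.225,85)])
```

```text
(array([ 0.46670369,  0.26289669, -0.01159902]), np.float64(20.034665984328562)) 0.6424634724548307 [-0.1067567   0.06550303  7.63727451]
(0.465, 0.262, 0.185, 20) travel [-0.0024, 0.0003, -0.2457] turn z 0.0002 rows 4.7
(0.58, 0.12, 0.225, 45) travel [0.0744, 0.216, -0.05] turn z -0.1389 rows 4.5
(0.69, -0.053, 0.225, 70) travel [-0.0557, 0.2501, -0.0] turn z -0.1389 rows 4.9
(0.69, -0.053, 0.225, 85) travel [0.0, 0.0, -0.0] turn z -0.0833 rows 2.1
```

Request:
apply_moves:
  claw: [-1,-1,-1,-1,-1]
  travel:
    - [0,0,-0.03]
    - [0,0,-0.08]
    - [0,0,-0.13]
    - [0,0,-0.18]
    - [0,0,-0.23]
  turn:
    - [0,0,0]
    - [0,0,0]
    - [0,0,0]
    - [0,0,0]
    - [0,0,0]

```text
t: 24.4
tcp_pos: [0.4648, 0.2626, 0.1729]
tool_rot: [0.985, 0.174, -0.0, 0.001]
force: [0.4, 0.1, -1.1]
finger_gap: 0.643
gripper_force: 42.8
```

Request:
apply_moves:
  claw: [-1,-1,-1,-1,-1]
  travel:
    - [0.01,0.03,-0.04]
    - [0.024,0.07,-0.067]
    - [0.04,0.12,-0.067]
    - [0.057,0.17,-0.067]
    - [0.073,0.217,-0.067]
  turn:
    - [0,0,0]
    - [0,0,0]
    - [0,0,0]
    - [0,0,0]
    - [0,0,0]

```text
t: 24.82
tcp_pos: [0.5806, 0.1184, 0.2262]
tool_rot: [0.985, 0.174, 0.001, 0.001]
force: [-0.2, 0.1, -0.9]
finger_gap: 0.645
gripper_force: 42.8
```

Request:
apply_moves:
  claw: [-1,-1,-1,-1,-1]
  travel:
    - [0.011,0.05,0]
    - [0.022,0.1,0]
    - [0.033,0.15,0]
    - [0.044,0.2,0]
    - [0.052,0.235,0]
  turn:
    - [0,0,0]
    - [0,0,0]
    - [0,0,0]
    - [0,0,0]
    - [0,0,0]

```text
t: 25.23
tcp_pos: [0.6846, -0.0464, 0.2251]
tool_rot: [0.985, 0.173, 0.0, 0.002]
force: [1.3, 0.3, -0.6]
finger_gap: 0.641
gripper_force: 42.8
```

Request:
apply_moves:
  claw: [-1,-1,-1,-1,-1]
  travel:
    - [0.002,0.008,0]
    - [0.003,0.015,0]
    - [0.003,0.015,0]
    - [0.003,0.015,0]
    - [0.003,0.015,0]
  turn:
    - [0,0,0]
    - [0,0,0]
    - [0,0,0]
    - [0,0,0]
    - [0,0,0]

```text
t: 25.65
tcp_pos: [0.6886, -0.0512, 0.2249]
tool_rot: [0.985, 0.175, -0.001, 0.001]
force: [0.2, 0.2, -1.2]
finger_gap: 0.642
gripper_force: 42.8
```

Request:
apply_moves:
  claw: [-1,-1,-1,-1,-1]
  travel:
    - [0,0,0]
    - [0,0,0]
    - [0,0,0]
    - [0,0,0]
    - [0,0,0]
  turn:
    - [0,0,0]
    - [0,0,0]
    - [0,0,0]
    - [0,0,0]
    - [0,0,0]

```text
t: 26.07
tcp_pos: [0.6896, -0.0527, 0.2248]
tool_rot: [0.985, 0.174, -0.0, 0.001]
force: [-0.3, 0.4, -1.6]
finger_gap: 0.641
gripper_force: 42.8
```

Run:
```python
from h import *
f=manip.sense();print(f['tcp_pos'],f['force'],f['finger_gap'])
topplane(.225,.33,zc=.27,r=.06)
P=wood(zc=.25,zlo=.215);S=P[(P[:,2]>.242)&(P[:,2]<.274)];print(len(S),S.min(0),S.max(0),cyl(S))
```

```text
[ 0.68955661 -0.05272946  0.22484221] [-0.30536156  0.39785962 -1.57290133] 0.6414597126444418
npts 439
196 [-0.007  0.026  1.   ] [ 0.671 -0.088  0.277] [ 0.716 -0.024  0.283] [ 0.695 -0.05   0.28 ] zrange 0.23656390942694144 0.32887116986339743
127 [ 0.68854534 -0.0863324   0.24261167] [ 0.71783342 -0.02413092  0.27385299] (array([ 0.68667615, -0.05293957]), np.float64(0.0009723178748368726))
```

Request:
apply_moves:
  claw: [-1,-1,-1,-1,-1]
  travel:
    - [0.005,-0.002,0.01]
    - [0.005,-0.002,0.025]
    - [0.005,-0.002,0.04]
    - [0.005,-0.002,0.05]
    - [0.005,-0.002,0.055]
  turn:
    - [0,0,0]
    - [0,0,0]
    - [0,0,0]
    - [0,0,0]
    - [0,0,0]

```text
t: 26.58
tcp_pos: [0.6912, -0.0499, 0.1776]
tool_rot: [0.985, 0.174, -0.003, -0.0]
force: [-0.9, -0.2, -0.9]
finger_gap: 0.645
gripper_force: 42.8
```

Request:
apply_moves:
  claw: [-1,-1,-1,-1,-1]
  travel:
    - [0,0,0]
    - [0,0,0]
    - [0,0,0]
    - [0,0,0]
    - [0,0,0]
  turn:
    - [0,0,0]
    - [0,0,0]
    - [0,0,0]
    - [0,0,0]
    - [0,0,0]

```text
t: 27.0
tcp_pos: [0.6932, -0.0504, 0.1815]
tool_rot: [0.985, 0.174, 0.0, 0.001]
force: [-0.7, 1.2, -1.0]
finger_gap: 0.641
gripper_force: 42.8
```

Request:
apply_moves:
  claw: [-1,-1,-1,-1,-1]
  travel:
    - [0,0,0.003]
    - [0,0,0.006]
    - [0,0,0.009]
    - [0,0,0.009]
    - [0,0,0.009]
  turn:
    - [0,0,0]
    - [0,0,0]
    - [0,0,0]
    - [0,0,0]
    - [0,0,0]

```text
t: 27.42
tcp_pos: [0.6926, -0.0502, 0.1731]
tool_rot: [0.985, 0.174, -0.001, 0.001]
force: [0.3, 0.1, -0.2]
finger_gap: 0.641
gripper_force: 42.8
```

Run:
```python
from h import *
f=manip.sense();print(f['tcp_pos'],f['force'],f['ft_torque'],f['finger_gap'])
topplane(.19,.33,zc=.23,r=.06)
P=wood(zc=.22,zlo=.2);S=P[(P[:,2]>.203)&(P[:,2]<.22)];print(len(S),S.min(0),S.max(0),cyl(S))
```

```text
[ 0.69255655 -0.05023951  0.1731414 ] [ 0.2978797   0.14649448 -0.18387211] [ 0.00316648 -0.06282919 -0.06377484] 0.6410072551787008
npts 383
180 [-0.008 -0.043  0.999] [ 0.677 -0.074  0.225] [ 0.719 -0.022  0.231] [ 0.698 -0.048  0.228] zrange 0.19036182960095047 0.31780641861511416
69 [ 0.69287186 -0.07441348  0.20319957] [ 0.71900925 -0.02171743  0.21987725] (array([ 0.69010496, -0.05031561]), np.float64(0.0006926776729409758))
```

Request:
apply_moves:
  claw: [-1,-1,-1,-1,-1]
  travel:
    - [0,0,0.004]
    - [0,0,0.009]
    - [0,0,0.009]
    - [0,0,0.009]
    - [0,0,0.009]
  turn:
    - [0,0,0]
    - [0,0,0]
    - [0,0,0]
    - [0,0,0]
    - [0,0,0]

```text
t: 27.93
tcp_pos: [0.6928, -0.0503, 0.1662]
tool_rot: [0.985, 0.174, -0.0, 0.001]
force: [0.3, -0.4, -1.4]
finger_gap: 0.644
gripper_force: 42.8
```

Request:
apply_moves:
  claw: [1,1,1,1,1]
  travel:
    - [0,0,0]
    - [0,0,0]
    - [0,0,0]
    - [0,0,0]
    - [0,0,0]
  turn:
    - [0,0,0]
    - [0,0,0]
    - [0,0,0]
    - [0,0,0]
    - [0,0,0]

```text
t: 28.35
tcp_pos: [0.6929, -0.0503, 0.1666]
tool_rot: [0.985, 0.174, -0.0, 0.001]
force: [-0.4, 1.0, 1.1]
finger_gap: 1.0
gripper_force: 0.0
```

Request:
apply_moves:
  claw: [1,1,1,1,1]
  travel:
    - [0,0,-0.04]
    - [0,0,-0.08]
    - [0,0,-0.08]
    - [0,0,-0.08]
    - [0,0,-0.08]
  turn:
    - [0,0,0]
    - [0,0,0]
    - [0,0,0]
    - [0,0,0]
    - [0,0,0]

```text
t: 28.77
tcp_pos: [0.6925, -0.0501, 0.2303]
tool_rot: [0.985, 0.174, -0.0, 0.001]
force: [-0.5, 1.2, -0.7]
finger_gap: 1.003
gripper_force: 0.0
```

Run:
```python
from h import *
topplane(.03,.26,c0=(.69,-.049),r=.06,zc=.15)
P=wood(c0=(.405,.419),zlo=.036,zhi=.055,zc=.044);print('b1',len(P),((P.min(0)+P.max(0))/2).round(4))
plan([(.61,.10,.24,20),(.51,.26,.2,20),(.405,.417,.13,20)])
```

```text
npts 17
b1 239 [0.4032 0.4184 0.0434]
(0.61, 0.1, 0.24, 20) travel [-0.0318, -0.2111, -0.0141] turn z 0.0001 rows 4.1
(0.51, 0.26, 0.2, 20) travel [-0.0491, -0.2307, 0.05] turn z 0.0 rows 4.6
(0.405, 0.417, 0.13, 20) travel [-0.0562, -0.2293, 0.0875] turn z 0.0 rows 4.8
```

Run:
```python
from h import *
s=dict(np.load('last_top.npz'));
for u,v in [(136,236),(130,238),(145,200),(143,170),(120,240)]:print(u,v,at_d(s,u,v).round(3))
s=dict(np.load('last_scene.npz'))
for u,v in [(497,272),(503,225),(500,250),(496,265)]:print(u,v,at_d(s,u,v).round(3))
```

```text
136 236 [0.452 0.55  0.065]
130 238 [0.441 0.553 0.097]
145 200 [0.57  0.547 0.033]
143 170 [0.658 0.55  0.064]
120 240 [0.441 0.605 0.049]
497 272 [0.616 0.553 0.055]
503 225 [0.457 0.551 0.053]
500 250 [0.546 0.551 0.059]
496 265 [0.584 0.553 0.033]
```

The crate is clear (edge at y≈0.55). On to the third blank with the same tool heading.

Request:
apply_moves:
  claw: [1,1,1,1,1]
  travel:
    - [-0.032,-0.211,-0.014]
    - [-0.032,-0.211,-0.014]
    - [-0.032,-0.211,-0.014]
    - [-0.032,-0.211,-0.014]
    - [-0.032,-0.211,-0.014]
  turn:
    - [0,0,0]
    - [0,0,0]
    - [0,0,0]
    - [0,0,0]
    - [0,0,0]

```text
t: 29.28
tcp_pos: [0.6057, 0.1057, 0.2402]
tool_rot: [0.984, 0.176, -0.003, -0.001]
force: [-0.3, 0.4, 0.1]
finger_gap: 1.001
gripper_force: 0.0
```

Request:
apply_moves:
  claw: [1,1,1,1,1]
  travel:
    - [-0.049,-0.231,0.05]
    - [-0.049,-0.231,0.05]
    - [-0.049,-0.231,0.05]
    - [-0.049,-0.231,0.05]
    - [-0.049,-0.231,0.05]
  turn:
    - [0,0,0]
    - [0,0,0]
    - [0,0,0]
    - [0,0,0]
    - [0,0,0]

```text
t: 29.7
tcp_pos: [0.5071, 0.2619, 0.1989]
tool_rot: [0.985, 0.175, -0.003, 0.001]
force: [0.2, -0.2, 0.2]
finger_gap: 0.999
gripper_force: 0.0
```

Request:
apply_moves:
  claw: [1,1,1,1,1]
  travel:
    - [-0.056,-0.229,0.0875]
    - [-0.056,-0.229,0.0875]
    - [-0.056,-0.229,0.0875]
    - [-0.056,-0.229,0.0875]
    - [-0.056,-0.229,0.0875]
  turn:
    - [0,0,0]
    - [0,0,0]
    - [0,0,0]
    - [0,0,0]
    - [0,0,0]

```text
t: 30.12
tcp_pos: [0.4035, 0.4175, 0.1285]
tool_rot: [0.985, 0.174, -0.002, 0.002]
force: [1.0, -0.2, -1.0]
finger_gap: 1.003
gripper_force: 0.0
```

Request:
apply_moves:
  claw: [1,1,1,1,1]
  travel:
    - [0,0,0]
    - [0,0,0]
    - [0,0,0]
    - [0,0,0]
    - [0,0,0]
  turn:
    - [0,0,0]
    - [0,0,0]
    - [0,0,0]
    - [0,0,0]
    - [0,0,0]

```text
t: 30.53
tcp_pos: [0.4074, 0.4155, 0.1311]
tool_rot: [0.985, 0.173, 0.0, 0.001]
force: [0.6, -0.4, -0.2]
finger_gap: 1.0
gripper_force: 0.0
```

Run:
```python
from h import *
print(cur())
P=wood(c0=(.405,.419),zlo=.036,zhi=.055,zc=.044);print('b1',len(P),((P.min(0)+P.max(0))/2).round(4))
plan([(.404,.4175,-.013,20)])
```

```text
(array([0.4074113 , 0.41549748, 0.13108701]), np.float64(19.90307914425645))
b1 235 [0.4023 0.4186 0.0431]
(0.404, 0.4175, -0.013, 20) travel [-0.0031, -0.0037, 0.1802] turn z -0.0006 rows 3.5
```

Request:
apply_moves:
  claw: [1,1,1,1,1]
  travel:
    - [-0.004,-0.004,0.04]
    - [-0.004,-0.004,0.08]
    - [-0.004,-0.004,0.12]
    - [-0.004,-0.004,0.155]
    - [-0.004,-0.004,0.18]
  turn:
    - [0,0,0]
    - [0,0,0]
    - [0,0,0]
    - [0,0,0]
    - [0,0,0]

```text
t: 31.0
tcp_pos: [0.402, 0.4166, -0.0152]
tool_rot: [0.985, 0.173, -0.001, 0.001]
force: [-0.1, 0.1, 0.3]
finger_gap: 0.997
gripper_force: 0.0
```

Request:
apply_moves:
  claw: [1,1,-1,-1,-1]
  travel:
    - [0,0,0]
    - [0,0,0]
    - [0,0,0]
    - [0,0,0]
    - [0,0,0]
  turn:
    - [0,0,0]
    - [0,0,0]
    - [0,0,0]
    - [0,0,0]
    - [0,0,0]

```text
t: 31.42
tcp_pos: [0.4033, 0.4189, -0.0112]
tool_rot: [0.985, 0.174, 0.002, 0.0]
force: [0.1, 0.6, 1.0]
finger_gap: 0.646
gripper_force: 42.2
```

Request:
apply_moves:
  claw: [-1,-1,-1,-1,-1]
  travel:
    - [0,0,0]
    - [0,0,0]
    - [0,0,0]
    - [0,0,0]
    - [0,0,0]
  turn:
    - [0,0,0]
    - [0,0,0]
    - [0,0,0]
    - [0,0,0]
    - [0,0,0]

```text
t: 31.83
tcp_pos: [0.4033, 0.4189, -0.0112]
tool_rot: [0.985, 0.174, 0.002, 0.0]
force: [0.1, -1.2, 6.8]
finger_gap: 0.644
gripper_force: 42.7
```

Run:
```python
from h import *
print(cur(),manip.sense()['finger_gap'],manip.sense()['force'])
p=cur()[0]
plan([(p[0],p[1],.17,20),(.50,.27,.22,20),(.60,.10,.225,20),(.692,-.05,.225,20)])
```

```text
(array([ 0.40333392,  0.41885695, -0.0111908 ]), np.float64(20.028545759046185)) 0.643766422897792 [ 0.12005439 -1.20869344  6.81725942]
(np.float64(0.4033339196273419), np.float64(0.418856946181235), 0.17, 20) travel [0.0, 0.0, -0.2265] turn z 0.0002 rows 4.3
(0.5, 0.27, 0.22, 20) travel [0.0499, 0.2162, -0.0625] turn z 0.0 rows 4.4
(0.6, 0.1, 0.225, 20) travel [0.0448, 0.2424, -0.0063] turn z 0.0 rows 4.7
(0.692, -0.05, 0.225, 20) travel [0.0439, 0.2155, -0.0] turn z 0.0 rows 4.2
```

Request:
apply_moves:
  claw: [-1,-1,-1,-1,-1]
  travel:
    - [0,0,-0.03]
    - [0,0,-0.08]
    - [0,0,-0.13]
    - [0,0,-0.18]
    - [0,0,-0.23]
  turn:
    - [0,0,0]
    - [0,0,0]
    - [0,0,0]
    - [0,0,0]
    - [0,0,0]

```text
t: 32.25
tcp_pos: [0.4013, 0.4182, 0.173]
tool_rot: [0.985, 0.174, -0.0, 0.001]
force: [0.9, 0.2, -0.4]
finger_gap: 0.642
gripper_force: 42.8
```

Request:
apply_moves:
  claw: [-1,-1,-1,-1,-1]
  travel:
    - [0.008,0.03,-0.04]
    - [0.018,0.08,-0.062]
    - [0.03,0.13,-0.062]
    - [0.04,0.175,-0.062]
    - [0.05,0.216,-0.062]
  turn:
    - [0,0,0]
    - [0,0,0]
    - [0,0,0]
    - [0,0,0]
    - [0,0,0]

```text
t: 32.67
tcp_pos: [0.4995, 0.268, 0.2221]
tool_rot: [0.985, 0.174, 0.001, 0.001]
force: [-0.5, -0.0, -1.5]
finger_gap: 0.64
gripper_force: 42.8
```

Request:
apply_moves:
  claw: [-1,-1,-1,-1,-1]
  travel:
    - [0.009,0.05,0]
    - [0.018,0.1,-0.006]
    - [0.027,0.15,-0.006]
    - [0.036,0.2,-0.006]
    - [0.045,0.242,-0.006]
  turn:
    - [0,0,0]
    - [0,0,0]
    - [0,0,0]
    - [0,0,0]
    - [0,0,0]

```text
t: 33.08
tcp_pos: [0.5996, 0.0977, 0.2265]
tool_rot: [0.985, 0.173, 0.0, 0.001]
force: [0.4, 0.2, -0.1]
finger_gap: 0.645
gripper_force: 42.8
```

Request:
apply_moves:
  claw: [-1,-1,-1,-1,-1]
  travel:
    - [0.01,0.05,0]
    - [0.02,0.1,0]
    - [0.03,0.15,0]
    - [0.039,0.19,0]
    - [0.044,0.215,0]
  turn:
    - [0,0,0]
    - [0,0,0]
    - [0,0,0]
    - [0,0,0]
    - [0,0,0]

```text
t: 33.5
tcp_pos: [0.6923, -0.0532, 0.2263]
tool_rot: [0.985, 0.173, 0.001, 0.002]
force: [-0.1, 0.2, -0.7]
finger_gap: 0.644
gripper_force: 42.8
```

Request:
apply_moves:
  claw: [-1,-1,-1,-1,-1]
  travel:
    - [0,0,0]
    - [0,0,0]
    - [0,0,0]
    - [0,0,0]
    - [0,0,0]
  turn:
    - [0,0,0]
    - [0,0,0]
    - [0,0,0]
    - [0,0,0]
    - [0,0,0]

```text
t: 33.92
tcp_pos: [0.6901, -0.0476, 0.2262]
tool_rot: [0.985, 0.175, -0.0, 0.001]
force: [0.1, -0.1, -0.2]
finger_gap: 0.64
gripper_force: 42.8
```

Request:
apply_moves:
  claw: [-1,-1,-1,-1,-1]
  travel:
    - [0,0,0]
    - [0,0,0]
    - [0,0,0]
    - [0,0,0]
    - [0,0,0]
  turn:
    - [0,0,0]
    - [0,0,0]
    - [0,0,0]
    - [0,0,0]
    - [0,0,0]

```text
t: 34.33
tcp_pos: [0.6908, -0.0491, 0.226]
tool_rot: [0.985, 0.174, -0.0, 0.001]
force: [-1.0, 0.2, -1.2]
finger_gap: 0.64
gripper_force: 42.8
```

Run:
```python
from h import *
f=manip.sense();print(f['tcp_pos'],f['force'],f['finger_gap'])
topplane(.225,.33,zc=.27,r=.06)
P=wood(zc=.25,zlo=.215);S=P[(P[:,2]>.242)&(P[:,2]<.274)];print(len(S),S.min(0),S.max(0),cyl(S))
```

```text
[ 0.69076081 -0.04906542  0.22597259] [-0.95982044  0.19502258 -1.20256672] 0.6400317918363503
npts 439
203 [-0.001 -0.005  1.   ] [ 0.672 -0.074  0.278] [ 0.719 -0.02   0.283] [ 0.696 -0.047  0.281] zrange 0.23672250167847128 0.32988041766771703
124 [ 0.68589694 -0.08270831  0.24207159] [ 0.7183069  -0.0206996   0.27385551] (array([ 0.68894123, -0.04893245]), np.float64(0.0010065907444426268))
```

Request:
apply_moves:
  claw: [-1,-1,-1,-1,-1]
  travel:
    - [0.0016,0.002,0.01]
    - [0.0016,0.002,0.025]
    - [0.0016,0.002,0.04]
    - [0.0016,0.002,0.05]
    - [0.0016,0.002,0.056]
  turn:
    - [0,0,0]
    - [0,0,0]
    - [0,0,0]
    - [0,0,0]
    - [0,0,0]

```text
t: 34.85
tcp_pos: [0.691, -0.0501, 0.1782]
tool_rot: [0.985, 0.174, -0.002, 0.0]
force: [-0.6, 0.4, -1.3]
finger_gap: 0.645
gripper_force: 42.8
```

Request:
apply_moves:
  claw: [-1,-1,-1,-1,-1]
  travel:
    - [0,0,0]
    - [0,0,0]
    - [0,0,0]
    - [0,0,0.004]
    - [0,0,0.008]
  turn:
    - [0,0,0]
    - [0,0,0]
    - [0,0,0]
    - [0,0,0]
    - [0,0,0]

```text
t: 35.27
tcp_pos: [0.6931, -0.0505, 0.1755]
tool_rot: [0.985, 0.174, 0.001, 0.001]
force: [-0.3, -0.0, -1.6]
finger_gap: 0.643
gripper_force: 42.8
```

Request:
apply_moves:
  claw: [-1,-1,-1,-1,-1]
  travel:
    - [0,0,0.005]
    - [0,0,0.01]
    - [0,0,0.01]
    - [0,0,0.01]
    - [0,0,0.01]
  turn:
    - [0,0,0]
    - [0,0,0]
    - [0,0,0]
    - [0,0,0]
    - [0,0,0]

```text
t: 35.68
tcp_pos: [0.6925, -0.0504, 0.1667]
tool_rot: [0.985, 0.174, -0.0, 0.001]
force: [-0.4, 0.3, -1.5]
finger_gap: 0.642
gripper_force: 42.8
```

Run:
```python
from h import *
f=manip.sense();print(f['tcp_pos'],f['force'],f['ft_torque'],f['finger_gap'])
topplane(.19,.33,zc=.23,r=.06)
```

```text
[ 0.69254556 -0.05040446  0.16669647] [-0.37134442  0.33575404 -1.5036516 ] [ 0.03168737 -0.0291703  -0.01638288] 0.6422479458535828
npts 371
164 [0.016 0.043 0.999] [ 0.677 -0.075  0.218] [ 0.72  -0.022  0.225] [ 0.698 -0.046  0.222] zrange 0.1901564111779363 0.3090480201397592
```

Level and free of contact. Release, rise and head for the handle.

Request:
apply_moves:
  claw: [1,1,1,1,1]
  travel:
    - [0,0,0]
    - [0,0,0]
    - [0,0,0]
    - [0,0,0]
    - [0,0,0]
  turn:
    - [0,0,0]
    - [0,0,0]
    - [0,0,0]
    - [0,0,0]
    - [0,0,0]

```text
t: 36.15
tcp_pos: [0.6926, -0.0504, 0.167]
tool_rot: [0.985, 0.174, -0.0, 0.001]
force: [-0.4, 0.1, 0.6]
finger_gap: 1.005
gripper_force: 0.0
```

Request:
apply_moves:
  claw: [1,1,1,1,1]
  travel:
    - [0,0,-0.04]
    - [0,0,-0.08]
    - [0,0,-0.08]
    - [0,0,-0.08]
    - [0,0,-0.08]
  turn:
    - [0,0,0]
    - [0,0,0]
    - [0,0,0]
    - [0,0,0]
    - [0,0,0]

```text
t: 36.57
tcp_pos: [0.6922, -0.0502, 0.2307]
tool_rot: [0.985, 0.174, -0.0, 0.001]
force: [0.1, -0.7, -1.4]
finger_gap: 0.999
gripper_force: 0.0
```

Run:
```python
from h import *
topplane(.03,.26,c0=(.69,-.049),r=.06,zc=.15)
plan([(.60,.0,.23,50),(.455,-.030,.2,85)])
```

```text
npts 139
97 [-0.115 -0.038  0.993] [ 0.668 -0.079  0.137] [ 0.699 -0.033  0.145] [ 0.684 -0.056  0.142] zrange 0.1294761003799364 0.20137891975494396
(0.6, 0.0, 0.23, 50) travel [-0.0861, -0.098, -0.0004] turn z -0.1665 rows 4.2
(0.455, -0.03, 0.2, 85) travel [-0.1452, -0.1147, 0.0375] turn z -0.1944 rows 4.9
```

The stack top sits at z≈0.142 and flat, exactly three blanks on the 10 mm plate. Next, the handle.

Request:
apply_moves:
  claw: [1,1,1,1,1]
  travel:
    - [-0.086,-0.098,0]
    - [-0.086,-0.098,0]
    - [-0.086,-0.098,0]
    - [-0.086,-0.098,0]
    - [-0.086,-0.098,0]
  turn:
    - [0,0,-0.1665]
    - [0,0,-0.1665]
    - [0,0,-0.1665]
    - [0,0,-0.1665]
    - [0,0,-0.1665]

```text
t: 37.03
tcp_pos: [0.5987, 0.0009, 0.2294]
tool_rot: [0.905, 0.424, -0.002, -0.0]
force: [0.9, -1.2, 0.5]
finger_gap: 1.0
gripper_force: 0.0
```

Request:
apply_moves:
  claw: [1,1,1,1,1]
  travel:
    - [-0.145,-0.115,0.037]
    - [-0.145,-0.115,0.037]
    - [-0.145,-0.115,0.037]
    - [-0.145,-0.115,0.037]
    - [-0.145,-0.115,0.037]
  turn:
    - [0,0,-0.194]
    - [0,0,-0.194]
    - [0,0,-0.194]
    - [0,0,-0.194]
    - [0,0,-0.194]

```text
t: 37.45
tcp_pos: [0.4483, -0.0293, 0.1987]
tool_rot: [0.737, 0.676, -0.004, -0.004]
force: [-0.4, -0.4, -0.3]
finger_gap: 1.001
gripper_force: 0.0
```

Request:
apply_moves:
  claw: [1,1,1,1,1]
  travel:
    - [0,0,0]
    - [0,0,0]
    - [0,0,0]
    - [0,0,0]
    - [0,0,0]
  turn:
    - [0,0,0]
    - [0,0,0]
    - [0,0,0]
    - [0,0,0]
    - [0,0,0]

```text
t: 37.87
tcp_pos: [0.457, -0.0301, 0.2011]
tool_rot: [0.738, 0.675, -0.001, 0.001]
force: [0.3, 0.1, -0.0]
finger_gap: 1.0
gripper_force: 0.0
```

Run:
```python
from h import *
print(cur());plan([(.456,-.029,.044,85)])
```

```text
(array([ 0.45697994, -0.03005648,  0.20110824]), np.float64(84.8600068651143))
(0.456, -0.029, 0.044, 85) travel [0.0012, -0.0013, 0.1964] turn z -0.0008 rows 3.8
```

Request:
apply_moves:
  claw: [1,1,1,1,1]
  travel:
    - [0.001,-0.001,0.04]
    - [0.001,-0.001,0.09]
    - [0.001,-0.001,0.14]
    - [0.001,-0.001,0.18]
    - [0.001,-0.001,0.196]
  turn:
    - [0,0,0]
    - [0,0,0]
    - [0,0,0]
    - [0,0,0]
    - [0,0,0]

```text
t: 38.28
tcp_pos: [0.4535, -0.0287, 0.0408]
tool_rot: [0.738, 0.675, -0.002, -0.002]
force: [0.1, -0.2, -1.1]
finger_gap: 1.0
gripper_force: 0.0
```

Request:
apply_moves:
  claw: [1,1,-1,-1,-1]
  travel:
    - [0,0,0]
    - [0,0,0]
    - [0,0,0]
    - [0,0,0]
    - [0,0,0]
  turn:
    - [0,0,0]
    - [0,0,0]
    - [0,0,0]
    - [0,0,0]
    - [0,0,0]

```text
t: 38.7
tcp_pos: [0.4564, -0.0297, 0.0457]
tool_rot: [0.738, 0.675, 0.0, 0.002]
force: [-0.3, 0.1, 0.6]
finger_gap: 0.6
gripper_force: 0.0
```

Request:
apply_moves:
  claw: [-1,-1,-1,-1,-1]
  travel:
    - [0,0,0]
    - [0,0,0]
    - [0,0,0]
    - [0,0,0]
    - [0,0,0]
  turn:
    - [0,0,0]
    - [0,0,0]
    - [0,0,0]
    - [0,0,0]
    - [0,0,0]

```text
t: 39.12
tcp_pos: [0.4556, -0.0295, 0.0452]
tool_rot: [0.738, 0.675, -0.0, 0.001]
force: [-0.6, 0.7, 6.5]
finger_gap: 0.25
gripper_force: 38.8
```

Run:
```python
from h import *
f=manip.sense();print(f['tcp_pos'],f['force'],f['finger_gap'],f['gripper_force'])
```

```text
[ 0.45564045 -0.02950771  0.04518268] [-0.62375315  0.70499417  6.49182991] 0.24975304317591798 38.810243010520935
```

Handle gripped. Pushing in.

Request:
apply_moves:
  claw: [-1,-1,-1,-1,-1]
  travel:
    - [0,0.01,0]
    - [0,0.025,0]
    - [0,0.04,0]
    - [0,0.055,0]
    - [0,0.07,0]
  turn:
    - [0,0,0]
    - [0,0,0]
    - [0,0,0]
    - [0,0,0]
    - [0,0,0]

```text
t: 39.53
tcp_pos: [0.507, -0.0341, 0.0452]
tool_rot: [0.737, 0.675, -0.003, -0.002]
force: [-9.9, -3.5, 11.6]
finger_gap: 0.249
gripper_force: 40.2
```

Request:
apply_moves:
  claw: [-1,-1,-1,-1,-1]
  travel:
    - [0,0.015,0]
    - [0,0.03,0]
    - [0,0.045,0]
    - [0,0.06,0]
    - [0,0.075,0]
  turn:
    - [0,0,0]
    - [0,0,0]
    - [0,0,0]
    - [0,0,0]
    - [0,0,0]

```text
t: 39.95
tcp_pos: [0.569, -0.0397, 0.0452]
tool_rot: [0.738, 0.675, -0.002, -0.001]
force: [-6.5, -1.5, 7.9]
finger_gap: 0.245
gripper_force: 39.3
```

Request:
apply_moves:
  claw: [-1,-1,-1,-1,-1]
  travel:
    - [0,0.006,0]
    - [0,0.012,0]
    - [0,0.017,0]
    - [0,0.021,0]
    - [0,0.021,0]
  turn:
    - [0,0,0]
    - [0,0,0]
    - [0,0,0]
    - [0,0,0]
    - [0,0,0]

```text
t: 40.37
tcp_pos: [0.5873, -0.0414, 0.0452]
tool_rot: [0.738, 0.675, -0.001, 0.001]
force: [-1.8, 0.0, 5.4]
finger_gap: 0.248
gripper_force: 40.0
```

Run:
```python
from h import *
f=manip.sense();print(f['tcp_pos'],f['force'],f['finger_gap'],np.linalg.norm(f['tcp_pos'][:2]-[.4562,-.0278]))
P=wood(c0=(.814,-.060),zlo=.02,zhi=.08,zc=.05);print(len(P),P.min(0),P.max(0))
P=wood(c0=(.69,-.05),zlo=.1,zhi=.2,zc=.15);print(len(P),P.min(0),P.max(0))
```

```text
[ 0.58728146 -0.04141894  0.0452216 ] [-1.81352613e+00  4.82275399e-03  5.38979519e+00] 0.2477359347280541 0.13178703880956477
377 [ 0.77989424 -0.09268161  0.0201864 ] [ 0.84194426 -0.03104415  0.06100872]
126 [ 0.66713677 -0.07968197  0.12501695] [ 0.71941921 -0.03323477  0.18759385]
```

Request:
apply_moves:
  claw: [-1,-1,-1,-1,-1]
  travel:
    - [0,0.002,0]
    - [0,0.004,0]
    - [0,0.006,0]
    - [0,0.008,0]
    - [0,0.008,0]
  turn:
    - [0,0,0]
    - [0,0,0]
    - [0,0,0]
    - [0,0,0]
    - [0,0,0]

```text
t: 40.88
tcp_pos: [0.5886, -0.0415, 0.0452]
tool_rot: [0.738, 0.675, -0.004, -0.003]
force: [-14.9, -2.3, 12.0]
finger_gap: 0.25
gripper_force: 41.8
```

Request:
apply_moves:
  claw: [-1,-1,-1,-1,-1]
  travel:
    - [0,0.001,0]
    - [0,0.003,0]
    - [0,0.003,0]
    - [0,0.003,0]
    - [0,0.003,0]
  turn:
    - [0,0,0]
    - [0,0,0]
    - [0,0,0]
    - [0,0,0]
    - [0,0,0]

```text
t: 41.3
tcp_pos: [0.588, -0.0414, 0.0452]
tool_rot: [0.738, 0.675, -0.006, -0.004]
force: [-22.7, -2.7, 16.8]
finger_gap: 0.25
gripper_force: 43.0
```

Run:
```python
from h import *
f=manip.sense();print(f['tcp_pos'],f['force'],np.linalg.norm(f['tcp_pos'][:2]-[.4562,-.0278]))
P=wood(c0=(.814,-.060),zlo=.02,zhi=.08,zc=.05);T=P[P[:,2]>.048];print(len(T),T.min(0),T.max(0))
```

```text
[ 0.58804129 -0.0414035   0.04520543] [-22.6695318   -2.7050831   16.76290486] 0.13254124068842046
294 [ 0.78512778 -0.08643835  0.04829926] [ 0.84240901 -0.03285945  0.06089141]
```

At the stop (force 23 N, no more movement), with the blank centred near x=0.814 in the nest. Pulling back.

Request:
apply_moves:
  claw: [-1,-1,-1,-1,-1]
  travel:
    - [0,-0.01,0]
    - [0,-0.02,0]
    - [0,-0.035,0]
    - [0,-0.05,0]
    - [0,-0.065,0]
  turn:
    - [0,0,0]
    - [0,0,0]
    - [0,0,0]
    - [0,0,0]
    - [0,0,0]

```text
t: 41.77
tcp_pos: [0.5469, -0.0378, 0.0452]
tool_rot: [0.738, 0.675, 0.001, 0.003]
force: [4.3, 1.0, 3.4]
finger_gap: 0.245
gripper_force: 40.5
```

Request:
apply_moves:
  claw: [-1,-1,-1,-1,-1]
  travel:
    - [0,-0.015,0]
    - [0,-0.03,0]
    - [0,-0.045,0]
    - [0,-0.06,0]
    - [0,-0.075,0]
  turn:
    - [0,0,0]
    - [0,0,0]
    - [0,0,0]
    - [0,0,0]
    - [0,0,0]

```text
t: 42.18
tcp_pos: [0.4872, -0.0324, 0.0452]
tool_rot: [0.738, 0.675, 0.001, 0.003]
force: [5.3, 0.7, 3.5]
finger_gap: 0.244
gripper_force: 40.6
```

Request:
apply_moves:
  claw: [-1,-1,-1,-1,-1]
  travel:
    - [0,-0.01,0]
    - [0,-0.02,0]
    - [0,-0.028,0]
    - [0,-0.034,0]
    - [0,-0.034,0]
  turn:
    - [0,0,0]
    - [0,0,0]
    - [0,0,0]
    - [0,0,0]
    - [0,0,0]

```text
t: 42.6
tcp_pos: [0.4578, -0.0297, 0.0452]
tool_rot: [0.738, 0.675, -0.0, 0.001]
force: [-0.7, 0.4, 8.3]
finger_gap: 0.246
gripper_force: 40.7
```

Request:
apply_moves:
  claw: [-1,-1,-1,-1,-1]
  travel:
    - [0,-0.002,0]
    - [0,-0.004,0]
    - [0,-0.004,0]
    - [0,-0.004,0]
    - [0,-0.004,0]
  turn:
    - [0,0,0]
    - [0,0,0]
    - [0,0,0]
    - [0,0,0]
    - [0,0,0]

```text
t: 43.02
tcp_pos: [0.4558, -0.0296, 0.0452]
tool_rot: [0.738, 0.675, 0.0, 0.002]
force: [2.5, 1.0, 7.2]
finger_gap: 0.246
gripper_force: 40.7
```

Request:
apply_moves:
  claw: [-1,-1,-1,-1,-1]
  travel:
    - [0,-0.002,0]
    - [0,-0.004,0]
    - [0,-0.006,0]
    - [0,-0.008,0]
    - [0,-0.008,0]
  turn:
    - [0,0,0]
    - [0,0,0]
    - [0,0,0]
    - [0,0,0]
    - [0,0,0]

```text
t: 43.43
tcp_pos: [0.4562, -0.0297, 0.0453]
tool_rot: [0.738, 0.674, 0.004, 0.007]
force: [14.4, 7.2, -1.1]
finger_gap: 0.252
gripper_force: 42.5
```

Request:
apply_moves:
  claw: [-1,-1,-1,-1,-1]
  travel:
    - [0,-0.001,0]
    - [0,-0.002,0]
    - [0,-0.002,0]
    - [0,-0.002,0]
    - [0,-0.002,0]
  turn:
    - [0,0,0]
    - [0,0,0]
    - [0,0,0]
    - [0,0,0]
    - [0,0,0]

```text
t: 43.85
tcp_pos: [0.4563, -0.0298, 0.0453]
tool_rot: [0.739, 0.674, 0.005, 0.008]
force: [18.0, 8.9, -3.7]
finger_gap: 0.247
gripper_force: 43.5
```

At the back stop. Relieve, open, rise, then check.

Request:
apply_moves:
  claw: [-1,-1,1,1,1]
  travel:
    - [0,0.004,0]
    - [0,0.008,0]
    - [0,0.008,0]
    - [0,0.008,0]
    - [0,0.008,0]
  turn:
    - [0,0,0]
    - [0,0,0]
    - [0,0,0]
    - [0,0,0]
    - [0,0,0]

```text
t: 44.27
tcp_pos: [0.4519, -0.0289, 0.0441]
tool_rot: [0.738, 0.675, -0.001, 0.0]
force: [-0.1, -0.6, -0.9]
finger_gap: 0.656
gripper_force: 0.0
```

Request:
apply_moves:
  claw: [1,1,1,1,1]
  travel:
    - [0,0,0]
    - [0,0,0]
    - [0,0,-0.04]
    - [0,0,-0.09]
    - [0,0,-0.14]
  turn:
    - [0,0,0]
    - [0,0,0]
    - [0,0,0]
    - [0,0,0]
    - [0,0,0]

```text
t: 44.68
tcp_pos: [0.4513, -0.0286, 0.1564]
tool_rot: [0.738, 0.675, -0.002, -0.001]
force: [1.7, -0.8, -0.6]
finger_gap: 0.995
gripper_force: 0.0
```

Request:
apply_moves:
  claw: [1,1,1,1,1]
  travel:
    - [0,0,-0.05]
    - [0,0,-0.08]
    - [0,0,-0.08]
    - [0,0,-0.08]
    - [0,0,-0.08]
  turn:
    - [0,0,0]
    - [0,0,0]
    - [0,0,0]
    - [0,0,0]
    - [0,0,0]

```text
t: 45.1
tcp_pos: [0.4517, -0.0285, 0.2195]
tool_rot: [0.738, 0.675, -0.001, -0.0]
force: [-0.1, 0.9, -0.2]
finger_gap: 1.002
gripper_force: 0.0
```

Run:
```python
from h import *
topplane(.03,.26,c0=(.69,-.049),r=.06,zc=.1)
P=wood(c0=(.814,-.060),zlo=.02,zhi=.08,zc=.05);T=P[P[:,2]>.048];print(len(T),T.min(0),T.max(0))
s=dict(np.load('last_scene.npz'))
cv2.imwrite('pics/end.png',cv2.resize(s['pixels'][120:300,220:460,::-1],(800,600),interpolation=cv2.INTER_CUBIC))
# handle: dark points
D=[]
for v in range(150,215):
  for u in range(285,345):
    if s['depth'][v,u]>0 and s['pixels'][v,u].max()<70:
      X=at_d(s,u,v)
      if .075<X[2]<.12:D.append(X)
D=np.array(D);print('handle',len(D),D.mean(0) if len(D) else '')
```

```text
npts 16
294 [ 0.78753816 -0.08634623  0.04806903] [ 0.84190109 -0.03247146  0.0616908 ]
handle 54 [ 0.46454656 -0.0264774   0.09896859]
```

View pics/end.png

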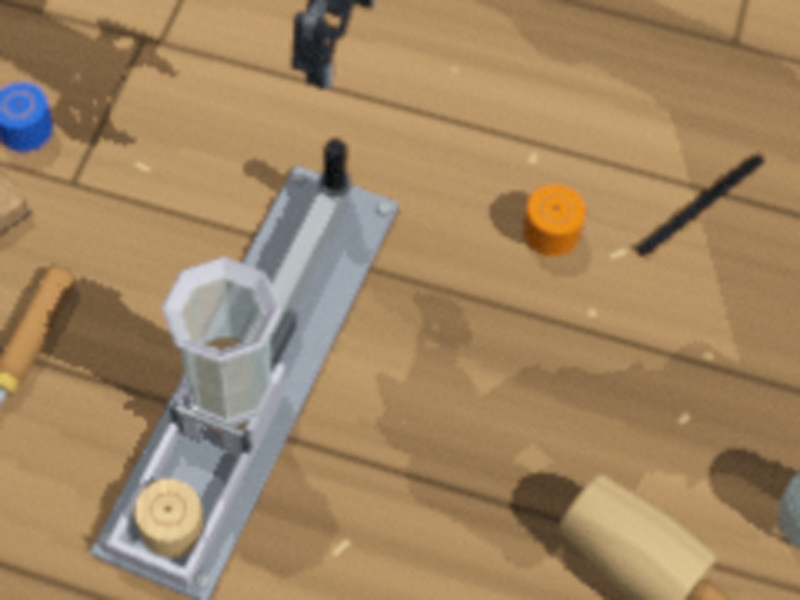

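The fed blank is in the nest at (168,515), the flap is shut at (210,425), and the slide is back with its handle at (335,165). I'll check the stack height, then hand in.

Run:
```python
from h import *
P=wood('top',c0=(.69,-.05),zlo=.03,zhi=.19,zc=.1,r=.035);print(len(P),np.median(P,0) if len(P) else '')
P=wood('scene',c0=(.69,-.05),zlo=.03,zhi=.19,zc=.1,r=.035);print(len(P),np.median(P,0) if len(P) else '')
```

```text
82 [ 0.70410597 -0.05367995  0.09901017]
16 [ 0.67201771 -0.06065045  0.09671167]
```

The stack top is at z≈0.098, so the two remaining blanks have dropped flat.

```bash
python3 -c "
from station import manip
print(manip.sign_off())"
```

```text
the job is handed in; nothing more can be done
None
```

I loaded all three blanks on the bench and fed one into the nest. The other two dropped flat in the tube, the slide is fully back and the flap looks shut, and I handed the job in at about 45 s. The first blank jammed tilted in the tube mouth; I pressed lightly on it, then regripped it, levelled it and reseated it.

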